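# Rack a lens set by size and close it with the upper tier

## Robot

A 6-joint arm with a two-finger parallel gripper is mounted at the origin on a cart in front of the work surface, level with it; the furniture and walls round the work are solid. World frame = base frame: x ahead of the robot, y to its left, z up, the work surface at z = 0. Lengths are in m, angles in rad, forces in N, time in s.
With the tool pointing down it reaches from about 0.375 to 0.9 m from the base axis. Payload 3.1 kg.
Tool frame: the origin (TCP) lies between the finger pads; the fingertips stand manip.finger_overhang ahead of it and the grasp point (between the pads) lies 5 mm behind it (manip.finger_overhang is the distance from the TCP to the fingertips, in m); z points along the fingers, y is the line along which they close (so a half turn about z gives the same grasp; the last joint's range is limited). The gripper opens to 85 mm and grips with 20 to 120 N. Pads are 22 mm wide; open, the fingers measure 114 mm over their backs; the gripper's body (76 mm by 85 mm) begins 54 mm behind the grasp point. The pads swing forward as they close: fully open they stand 13 mm farther back than shut.
Start: joints at [-1.494, 0.527, 1.433, -0, 1.181, -0.178], TCP at [0.158, -0.605, 0.245] pointing down, gripper open.
Joint ranges: [-3.08, 3.08], [-0.75, 2.2], [0.22, 2.44], [-1.43, 4.57], [0, 2.65], [-2.85, 2.85]. Speed limits (rad/s): [2.79, 2.79, 3.14, 3.14, 3.14, 3.14].

## Interface

Orientations are given as a unit quaternion [x, y, z, w].
In Python, from station import manip gives the robot as it stands.
- The arm moves only by the tool drive_tool, never from a script. Its argument "plan" is a list of rows, each a list of 7 numbers: the shift along the tool's x, y, z in m, then the turn, a rotation vector about the tool's x, y, z in degrees, then the opening, from -1 (shut) to 1 (fully open). In form: [[x, y, z, wx, wy, wz, gripper], ...]. A call has 1 to 10 rows; each row shifts and turns the commanded pose from where the row before left it, along the tool's axes as they then stand; what a row does not reach is not made up. A row lasts 1/10 s, in which the tool goes at most 50 mm and 8.59 degrees, less where a joint would pass 70% of its speed; a pose out of reach is approached as far as the arm can. A call is refused whole if a number of a shift passes 0.05 or a number of a turn 8.59, either way. A call with a gripper value outside its range is refused whole. The fingers move at their own pace and stop on an object; "newtons" is the grip in N (left out, the last holds). Time passes only in rows, so rows that do not move let the fingers close. It gives the time, the measured TCP pose, the force, the opening and the grip force at its end, in the units of the state.
- manip.sense(): the state, without advancing time (a new reading comes with each control period).
- manip.snapshot(name): name is "scene" or "top" or "wrist"; returns a dict with "image" (384x512x3 uint8, red, green, blue), "z_map" (384x512 float32, m along the optical axis (not along the pixel's ray), 0 where there is no reading), "fov_y" (degrees; the focal length in pixels is half the picture's height over the tangent of half this angle, whatever the lens; pixels are square), "cx", "cy" (the principal point, pixels), "extrinsics" (4x4, takes a point from camera to world coordinates); the wrist camera has in their place "mount" (4x4, takes a point from camera to tool coordinates, whose origin is the TCP and whose axes are the flange's). Camera axes: x right, y up, looking along -z (the intrinsics and any distortion apply to the point x, -y, -z); pixel columns grow to the right and rows downward; lengths in m; the calibration is good to about 2 mm. A picture is of the moment at which its call begins: read the wrist's pose just before it.
- manip.sign_off(): hands the job in; it is judged then, once.
The state is a dict: "t": time; "q": joint angles; "qd": joint speeds; "tau": joint torques, N m; "tcp_pos": TCP position; "tool_rot": TCP orientation; "force": force on the tool from outside, world axes, zero at the start; "ft_torque": the same for the moment, N m; "finger_gap": opening from 0.0 (shut) to 1.0 (fully open); "gripper_force": force on a finger pad.
Only numpy, scipy, OpenCV 4.12 (cv2) and the standard library are available. Lean on these libraries where they do the work, as an engineer would, in place of code of your own. Each camera call takes 0.05 s, during which the arm holds its last target. There are 200 camera calls.

## Task

Put the lens set away in its rack: stand the three mounted lenses gently in the row of pockets in order of size, each upright, glass up and fully down in the pocket made for it. Then close the rack with the upper tier, all four corner holes over their own posts, so that it rests level on the post shoulders with its handle up.

Things in the scene. Friction and masses are not known exactly. Their poses are not given: they have to be found in the camera images.
- lens_small: The small lens: glass in a round black cell, a plain upright cylinder 24 mm across and 30 mm tall, starting upright, glass up, standing on the table (z 0) in the lane between the grey supply box in front (back face x 0.55, 142 mm tall) and the taller black lamp housing behind (front x 0.68). Origin at the centre of its underside, z up. Under 0.15 kg.
- lens_medium: The medium lens: glass in a round black cell, a plain upright cylinder 36 mm across and 30 mm tall, starting upright, glass up, standing on the table (z 0) in the lane between the grey supply box in front (back face x 0.55, 142 mm tall) and the taller black lamp housing behind (front x 0.68). Origin at the centre of its underside, z up. Under 0.15 kg.
- lens_large: The large lens: glass in a round black cell, a plain upright cylinder 48 mm across and 30 mm tall, starting upright, glass up, standing on the table (z 0) in the lane between the grey supply box in front (back face x 0.55, 142 mm tall) and the taller black lamp housing behind (front x 0.68). Origin at the centre of its underside, z up. Under 0.15 kg.
- lens_rack: The fixed lens rack: dark base plate 92 (x) by 206 (y) by 8 mm, origin at the centre of its underside, z up, standing on a raised breadboard (top at z 50 mm), yaw within 0.1 of 0. Three grey blocks with a pocket each, tops at z 18 mm, in a row along y. Four steel posts at x = +-35, y = +-94 mm: 15 mm thick up to a shoulder at z 56 mm, then a 7 mm pin with tapered tip to z 78 mm.
- pocket_small: The small pocket of the rack for the small lens: round hole 34 mm wide, chamfered mouth, in a grey block 46 mm long in y, at y = 64 mm of the rack. Origin at the centre of the pocket's floor, 8 mm above the rack's origin; 10 mm deep, so a seated lens stands 20 mm proud. Fixed to the rack; same axes.
- pocket_medium: The medium pocket of the rack for the medium lens: round hole 46 mm wide, chamfered mouth, in a grey block 58 mm long in y, at y = 12 mm of the rack. Origin at the centre of the pocket's floor, 8 mm above the rack's origin; 10 mm deep, so a seated lens stands 20 mm proud. Fixed to the rack; same axes.
- pocket_large: The large pocket of the rack for the large lens: round hole 58 mm wide, chamfered mouth, in a grey block 70 mm long in y, at y = -52 mm of the rack. Origin at the centre of the pocket's floor, 8 mm above the rack's origin; 10 mm deep, so a seated lens stands 20 mm proud. Fixed to the rack; same axes. To its right: tall screen (x 0.33 to 0.44, y < -0.26, top z 0.44).
- upper_tier: The loose upper tier, 0.3 kg: dark plate 92 (x) by 206 (y) by 6 mm, origin at the centre of its underside, z up, flat on the breadboard. 11 mm corner holes at x = +-35, y = +-94 mm; two big openings; fits either way round. Handle in the middle: light bar 12 mm in x, 76 mm in y, z 32 to 44 mm, on legs at y = +-31. Seated, its origin is 56 mm over the rack's.

How it is judged:
By the outcome, as a careful person would: the job done as asked, in the order asked, and still so for the second after the job is handed in, with the robot touching nothing.
It also fails if it takes over 99 s, if anything falls off the work surface, if the arm or the gripper's body presses on something with over 40 N, if the wrist force passes 120 N, or if a joint passes its speed limit or range.

## Working session

There is one attempt and no reset: what is moved stays moved. The work goes in short steps, Python scripts to look and compute and a tool call to move; the robot and the scene stay as the last step left them, time stands still between calls to the robot, and variables do not carry over. Pictures are saved under pics/ and viewed, at most 16 in all, crops included, and the job is handed in when it is done.

Besides the shell and the picture viewer there is one more tool, called as name(argument=value, ...), one argument or row to a line, values as JSON. drive_tool: Moves the arm, as the interface text tells. Its arguments: {"type":"object","properties":{"plan":{"type":"array"},"newtons":{"type":"number"}},"required":["plan"]}

```bash
mkdir -p pics; ls; python3 - <<'E'
from station import manip
import cv2,numpy as np
s=manip.sense();print({k:np.round(v,3) for k,v in s.items()},manip.finger_overhang)
for n in("scene","top"):
    d=manip.snapshot(n);cv2.imwrite(f"pics/{n}0.png",d["image"][:,:,::-1]);np.savez(f"{n}0.npz",**d)
    print(n,d["fov_y"],d["cx"],d["cy"],np.round(d["extrinsics"],4).tolist(),[k for k in d])
E
```

```text
pics
{'t': np.float64(0.0), 'q': array([-1.493,  0.528,  1.434,  0.   ,  1.181, -0.179]), 'qd': array([-0.002, -0.   , -0.   ,  0.   ,  0.001, -0.001]), 'tau': array([ 0.0000e+00, -4.4235e+01, -1.7802e+01, -0.0000e+00,  9.0000e-03,
       -0.0000e+00]), 'tcp_pos': array([ 0.158, -0.604,  0.244]), 'tool_rot': array([ 0.992,  0.128,  0.   , -0.001]), 'force': array([ 0.053, -0.301,  0.423]), 'ft_torque': array([-0.041,  0.012, -0.014]), 'gripper_force': np.float64(0.0), 'finger_gap': np.float64(1.004)} 0.014
scene 42.61133631621414 252.81274384846188 182.4124758263616 [[-0.5375, -0.6834, 0.494, 1.0734], [0.8431, -0.4232, 0.3318, 0.3788], [-0.0177, 0.5948, 0.8037, 0.9308], [0.0, 0.0, 0.0, 1.0]] ['image', 'z_map', 'fov_y', 'cx', 'cy', 'extrinsics']
top 47.443722660809115 258.24873537553174 185.63573121319646 [[0.0088, 0.9942, -0.1075, 0.4178], [-0.9999, 0.0074, -0.0141, 0.0147], [-0.0132, 0.1076, 0.9941, 1.0919], [0.0, 0.0, 0.0, 1.0]] ['image', 'z_map', 'fov_y', 'cx', 'cy', 'extrinsics']
```

View pics/scene0.png

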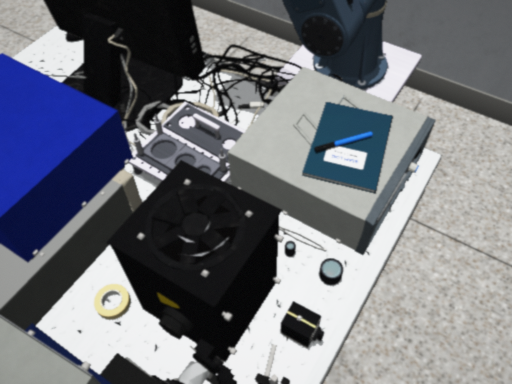

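View pics/top0.png

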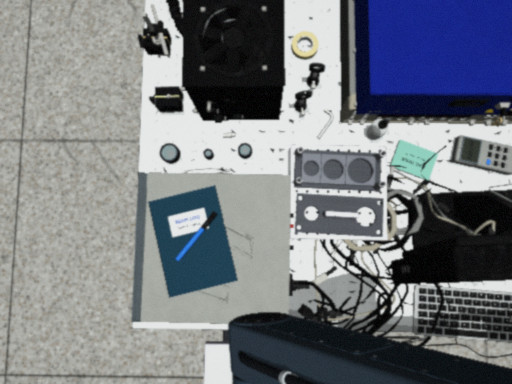

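The scene view shows two lenses at (291,247) and (331,271) in the lane. The top view shows the lenses at (169,153), (208,154) and (245,150), the rack around (338,170) and the tier around (340,215). I'll measure coarse positions first.

```bash
cat > h.py <<'E'
import numpy as np,cv2
from scipy.spatial.transform import Rotation as R
def cam(d,tcp=None,rot=None):
    f=192/np.tan(np.radians(d["fov_y"])/2)
    if "extrinsics" in d: E=np.array(d["extrinsics"])
    else:
        T=np.eye(4);T[:3,:3]=R.from_quat(rot).as_matrix();T[:3,3]=tcp;E=T@np.array(d["mount"])
    return f,float(d["cx"]),float(d["cy"]),E
def ray(c,u,v):
    f,cx,cy,E=c;r=E[:3,:3]@np.array([(u-cx)/f,-(v-cy)/f,-1.]);return E[:3,3],r
def onz(c,u,v,z):
    o,r=ray(c,u,v);return o+r*(z-o[2])/r[2]
def proj(c,p):
    f,cx,cy,E=c;q=E[:3,:3].T@(np.asarray(p)-E[:3,3]);return cx+f*q[0]/-q[2],cy+f*q[1]/q[2]
def tri(obs):
    A=np.zeros((3,3));b=np.zeros(3)
    for c,u,v in obs:
        o,r=ray(c,u,v);r=r/np.linalg.norm(r);P=np.eye(3)-np.outer(r,r);A+=P;b+=P@o
    x=np.linalg.solve(A,b);return x
def pts(d,c):
    f,cx,cy,E=c;v,u=np.mgrid[:384,:512];z=d["z_map"]
    P=np.stack([(u-cx)/f*z,-(v-cy)/f*z,-z],-1)@E[:3,:3].T+E[:3,3];P[z==0]=np.nan;return P
E
python3 - <<'E'
from h import *
t=np.load("top0.npz");c=cam(t);P=pts(t,c)
for n,u,v in[("L",169,153),("S",208,154),("M",245,150),("rack",337,170),("tier",340,215),("tbl",265,160),("lamp",230,60),("lampedge",230,116),("box",180,300),("boxedge",270,176),("bb",303,193),("scr",372,128)]:
    print(n,np.round(P[v,u],3),np.round(onz(c,u,v,.03),3))
im=t["image"][135:245,140:400];cv2.imwrite("pics/topcrop.png",cv2.resize(im,None,fx=3,fy=3,interpolation=2)[:,:,::-1])
E
```

```text
L [0.612 0.251 0.028] [0.612 0.251 0.03 ]
S [0.611 0.155 0.028] [0.61  0.155 0.03 ]
M [0.621 0.063 0.03 ] [0.621 0.063 0.03 ]
rack [ 0.569 -0.158  0.056] [ 0.573 -0.163  0.03 ]
tier [ 0.46  -0.158  0.095] [ 0.463 -0.169  0.03 ]
tbl [ 0.602  0.014 -0.002] [0.596 0.014 0.03 ]
lamp [0.744 0.082 0.293] [0.851 0.104 0.03 ]
lampedge [0.698 0.099 0.06 ] [0.706 0.102 0.03 ]
box [0.273 0.194 0.138] [0.257 0.214 0.03 ]
boxedge [0.542 0.003 0.14 ] [0.557 0.001 0.03 ]
bb [ 0.513 -0.077  0.054] [ 0.515 -0.079  0.03 ]
scr [ 0.67  -0.242  0.062] [ 0.678 -0.25   0.03 ]
```

View pics/topcrop.png

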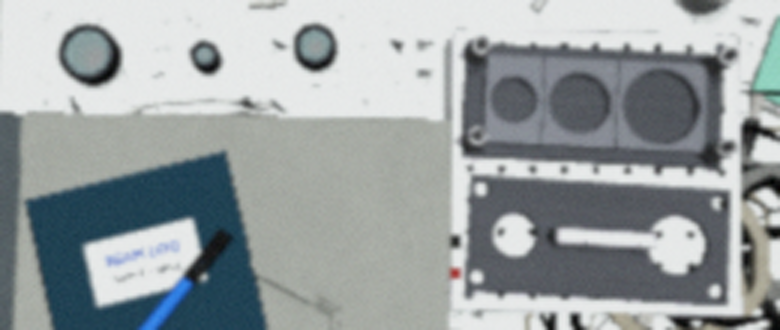

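drive_tool(
  plan=[
    [0, 0, -0.05, 0, 0, 0, 1],
    [0, 0, -0.05, 0, 0, 0, 1],
    [0, 0, -0.05, 0, 0, 0, 1],
    [0, 0, -0.05, 0, 0, 0, 1],
    [0, 0, -0.05, 0, 0, 0, 1],
    [0, 0, -0.05, 0, 0, 0, 1],
  ],
)

```text
t: 0.7
tcp_pos: [0.1581, -0.604, 0.547]
tool_rot: [0.992, 0.128, 0.0, -0.0]
force: [0.7, -0.6, 0.6]
finger_gap: 1.0
gripper_force: 0.0
```

drive_tool(
  plan=[
    [0, 0, 0, 0, 0, 7.35, 1],
    [0, 0, 0, 0, 0, 7.35, 1],
    [0.02, -0.045, 0, 0, 0, 0, 1],
    [0.02, -0.045, 0, 0, 0, 0, 1],
    [0.02, -0.045, 0, 0, 0, 0, 1],
    [0.02, -0.045, 0, 0, 0, 0, 1],
    [0.02, -0.045, 0, 0, 0, 0, 1],
    [0.02, -0.045, 0, 0, 0, 0, 1],
    [0.02, -0.045, 0, 0, 0, 0, 1],
    [0.02, -0.045, 0, 0, 0, 0, 1],
  ],
)

```text
t: 1.7
tcp_pos: [0.3186, -0.2426, 0.545]
tool_rot: [1.0, -0.001, -0.0, -0.0]
force: [1.0, -0.2, -0.6]
finger_gap: 1.0
gripper_force: 0.0
```

drive_tool(
  plan=[
    [0.025, -0.043, 0, 0, 0, 0, 1],
    [0.025, -0.043, 0, 0, 0, 0, 1],
    [0.025, -0.043, 0, 0, 0, 0, 1],
    [0.025, -0.043, 0, 0, 0, 0, 1],
    [0.025, -0.043, 0, 0, 0, 0, 1],
    [0.025, -0.03, 0.03, 0, 0, 0, 1],
    [0.025, -0.03, 0.03, 0, 0, 0, 1],
    [0.025, -0.03, 0.03, 0, 0, 0, 1],
    [0.025, -0.03, 0.03, 0, 0, 0, 1],
    [0, 0, 0, 0, 0, 0, 1],
  ],
)

```text
t: 2.7
tcp_pos: [0.5433, 0.0933, 0.419]
tool_rot: [1.0, 0.002, -0.006, -0.001]
force: [-0.8, -1.0, -0.6]
finger_gap: 1.001
gripper_force: 0.0
```

```bash
cat > look.py <<'E'
import sys
from station import manip
from h import *
def wrist(name,save=True):
    s=manip.sense();d=dict(manip.snapshot("wrist"));c=cam(d,s["tcp_pos"],s["tool_rot"])
    np.savez(name+".npz",tcp=s["tcp_pos"],rot=s["tool_rot"],**d)
    if save: cv2.imwrite(f"pics/{name}.png",d["image"][:,:,::-1])
    print(name,np.round(s["tcp_pos"],4),np.round(R.from_quat(s["tool_rot"]).as_matrix()[:,:2].T,4).tolist())
    return d,c
def load(name):
    d=dict(np.load(name+".npz"));return d,cam(d,d.get("tcp"),d.get("rot"))
E
python3 -c "
from look import *
d,c=wrist('w1');print(d['fov_y'],d['cx'],d['cy'],np.round(d['mount'],3).tolist(),[k for k in d])
for p in [(.611,.155,.03),(.621,.063,.03),(.612,.251,.03),(.57,-.16,.06)]:print(np.round(proj(c,p)))"
```

```text
w1 [0.5433 0.0933 0.419 ] [[0.9999, 0.0036, -0.011], [0.0035, -1.0, -0.002]]
69.85171476267894 257.8244298451774 185.71408568918193 [[0.001, 0.953, 0.303, 0.077], [1.0, -0.0, -0.001, -0.001], [-0.001, 0.303, -0.953, -0.129], [0.0, 0.0, 0.0, 1.0]] ['image', 'z_map', 'fov_y', 'cx', 'cy', 'mount']
[224. 101.]
[275.  95.]
[171. 100.]
[404. 127.]
```

View pics/w1.png

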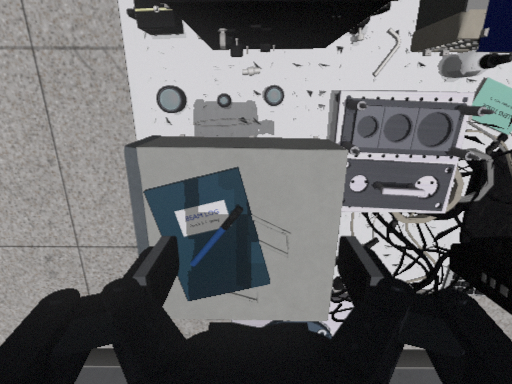

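The wrist view shows the lenses at (171,99), (224,101) and (274,95) and the rack at (404,127), which agrees with the top camera. I'll turn to yaw 90° so the camera lies along the lane and the fingers close along x.

drive_tool(
  plan=[
    [0, 0, 0.01, 0, 0, -8.5, 0.4],
    [0, 0, 0.01, 0, 0, -8.5, 0.4],
    [0, 0, 0.01, 0, 0, -8.5, 0.4],
    [0, 0, 0.01, 0, 0, -8.5, 0.4],
    [0, 0, 0.01, 0, 0, -8.5, 0.4],
    [0, 0, 0.01, 0, 0, -8.5, 0.4],
    [0, 0, 0.01, 0, 0, -8.5, 0.4],
    [0, 0, 0.01, 0, 0, -8.5, 0.4],
    [0, 0, 0.01, 0, 0, -8.5, 0.4],
    [0, 0, 0.01, 0, 0, -8.5, 0.4],
  ],
)

```text
t: 3.75
tcp_pos: [0.5437, 0.0888, 0.3265]
tool_rot: [0.736, 0.677, 0.001, 0.001]
force: [-0.3, -0.7, 0.1]
finger_gap: 0.701
gripper_force: 0.0
```

drive_tool(
  plan=[
    [0, 0, 0, 0, 0, -5, 0.4],
    [0.02, 0.02, 0.01, 0, 0, 0, 0.4],
    [0.02, 0.02, 0.01, 0, 0, 0, 0.4],
    [0.02, 0.02, 0.01, 0, 0, 0, 0.4],
    [0, 0.012, 0.01, 0, 0, 0, 0.4],
    [0, 0, 0, 0, 0, 0, 0.4],
    [0, 0, 0, 0, 0, 0, 0.4],
  ],
)

```text
t: 4.45
tcp_pos: [0.6153, 0.1487, 0.2857]
tool_rot: [0.708, 0.706, -0.001, -0.0]
force: [-0.3, 0.3, 0.2]
finger_gap: 0.699
gripper_force: 0.0
```

```bash
python3 -c "
from look import *
d,c=wrist('w2')
for p in [(.611,.155,.03),(.621,.063,.03),(.612,.251,.03),(.57,-.16,.06)]:print(np.round(proj(c,p)))"
```

```text
w2 [0.6153 0.1487 0.2857] [[0.0019, 1.0, -0.0006], [1.0, -0.0019, -0.0009]]
[255. 151.]
[262. 212.]
[256.  78.]
[231. 343.]
```

View pics/w2.png

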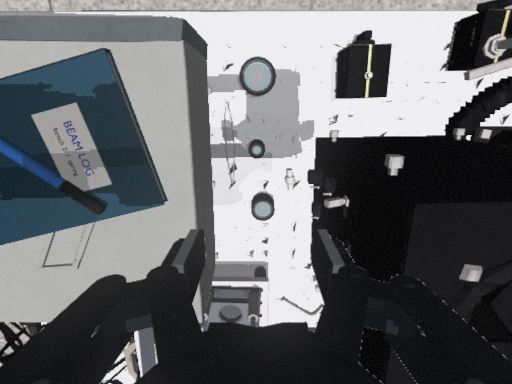

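The wrist view has the lenses at L(257,75), S(256,149) and M(262,208). There are small protrusions near the lamp front at (290,178) and (335,203).

```bash
cat >> look.py <<'E'
def glass(d,c,p,r=.03):
    u,v=proj(c,p);u2,_=proj(c,np.array(p)+[0,r,0]);u3,v3=proj(c,np.array(p)+[r,0,0]);w=int(1.3*max(abs(u3-u),abs(v3-v)))+4
    y0,x0=max(int(v)-w,0),max(int(u)-w,0);a=d["image"][y0:int(v)+w,x0:int(u)+w].astype(int)
    m=((a[:,:,2]-a[:,:,0]>12)&(a.sum(2)>150)).astype(np.uint8)
    cs,_=cv2.findContours(m,cv2.RETR_EXTERNAL,cv2.CHAIN_APPROX_NONE)
    k=max(cs,key=cv2.contourArea);e=cv2.fitEllipse(cv2.convexHull(k));return e[0][0]+x0,e[0][1]+y0,e[1]
LENS={"S":(.611,.155,.03),"M":(.621,.063,.03),"L":(.612,.251,.03)}
E
python3 - <<'E'
from look import *
d,c=load("w2");P=pts(d,c)
for n,p in LENS.items():
    u,v,e=glass(d,c,p);print(n,np.round([u,v,*e],1),np.round(onz(c,u,v,.03),4),P[int(v),int(u)].round(3))
q=P[(P[:,:,0]>.62)&(P[:,:,0]<.685)&(P[:,:,1]<.3)&(P[:,:,1]>-.05)&(P[:,:,2]>.012)]
for y in np.arange(-.05,.3,.02):
    k=q[(q[:,1]>=y)&(q[:,1]<y+.02)&(q[:,0]>.645)]
    if len(k):print(round(y,2),"minx",k[:,0].min().round(3),"z",k[:,2].min().round(3),k[:,2].max().round(3),len(k))
t,ct=load("top0")
for n,p in LENS.items():
    try:
        a=glass(t,ct,p,.025);b=glass(d,c,p);print(n,tri([(ct,*a[:2]),(c,*b[:2])]).round(4))
    except Exception as x:print(n,x)
E
```

```text
S [256.3 149.6   7.9   9.1] [0.6125 0.1574 0.03  ] [0.612 0.158 0.03 ]
M [262.4 209.   14.6  16.1] [0.6214 0.0672 0.03  ] [0.621 0.069 0.03 ]
L [257.2  75.9  27.7  29.5] [0.6138 0.254  0.03  ] [0.614 0.255 0.028]
0.09 minx 0.659 z 0.012 0.015 38
0.11 minx 0.659 z 0.012 0.078 54
0.13 minx 0.645 z 0.06 0.357 2625
0.15 minx 0.645 z 0.28 0.366 9135
S [0.6128 0.1563 0.0251]
M [0.622  0.0652 0.0256]
L [0.6143 0.2536 0.0265]
```

drive_tool(
  plan=[
    [0.004, -0.0015, 0.03, 0, 0, 0, 0.4],
    [0.004, -0.0015, 0.03, 0, 0, 0, 0.4],
    [0, 0, 0.03, 0, 0, 0, 0.4],
    [0, 0, 0.02, 0, 0, 0, 0.4],
    [0, 0, 0, 0, 0, 0, 0.4],
    [0, 0, 0, 0, 0, 0, 0.4],
  ],
)

```text
t: 5.1
tcp_pos: [0.6129, 0.1575, 0.1764]
tool_rot: [0.708, 0.707, 0.0, 0.0]
force: [-0.4, -0.1, 0.9]
finger_gap: 0.701
gripper_force: 0.0
```

```bash
python3 - <<'E'
from look import *
d,c=wrist('w3');P=pts(d,c);o=load("w2")
for n,p in LENS.items():
    try:
        u,v,e=glass(d,c,p);b=glass(*o,p);print(n,np.round([u,v,*e],1),np.round(onz(c,u,v,.03),4),tri([(c,u,v),(o[1],*b[:2])]).round(4))
    except Exception as x:print(n,x)
q=P[(P[:,:,0]>.645)&(P[:,:,0]<.685)&(P[:,:,1]<.3)&(P[:,:,1]>-.05)&(P[:,:,2]>.02)&(P[:,:,2]<.16)]
for y in np.arange(-.05,.3,.02):
    k=q[(q[:,1]>=y)&(q[:,1]<y+.02)]
    if len(k):print(round(y,2),"minx",k[:,0].min().round(3),"z",k[:,2].min().round(3),k[:,2].max().round(3),len(k))
E
```

```text
w3 [0.6129 0.1575 0.1764] [[0.0015, 1.0, -0.0001], [1.0, -0.0015, 0.0009]]
S [257.6 176.5  11.3  11.6] [0.6123 0.1579 0.03  ] [0.6124 0.1566 0.0253]
M [265.6 252.6  18.2  21.3] [0.6214 0.0679 0.03  ] [0.6215 0.0658 0.0265]
L [259.   76.9  38.3  40.9] [0.6138 0.2543 0.03  ] [0.6138 0.2554 0.0118]
0.11 minx 0.68 z 0.06 0.078 87
0.13 minx 0.679 z 0.06 0.078 109
```

View pics/w3.png

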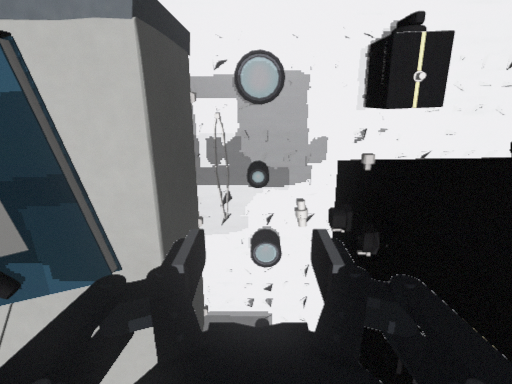

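```bash
python3 - <<'E'
from look import *
print(manip.finger_overhang)
d,c=load('w3');P=pts(d,c)
for u0,u1 in((170,206),(310,345)):
    q=P[225:300,u0:u1].reshape(-1,3);q=q[q[:,2]>.146]
    print(np.nanmin(q,0).round(4),np.nanmax(q,0).round(4),len(q),np.percentile(q[:,2],[1,5,10,20]).round(4), np.median(q[q[:,2]<q[:,2].min()+.005],0).round(4))
E
```

```text
0.014
[0.5687 0.1464 0.167 ] [0.5909 0.1761 0.2337] 2056 [0.1695 0.1738 0.1769 0.1825] [0.5823 0.1586 0.1701]
[0.6337 0.1465 0.1671] [0.6559 0.176  0.2342] 2005 [0.1694 0.174  0.1769 0.1821] [0.6421 0.1599 0.1704]
```

drive_tool(
  plan=[
    [0, 0, 0.04, 0, 0, 0, 0.1],
    [0, 0, 0.04, 0, 0, 0, 0.1],
    [0, 0, 0.03, 0, 0, 0, 0.1],
    [0, 0, 0, 0, 0, 0, 0.1],
    [0, 0, 0, 0, 0, 0, 0.1],
  ],
)

```text
t: 5.65
tcp_pos: [0.6138, 0.1579, 0.0666]
tool_rot: [0.707, 0.707, 0.001, 0.001]
force: [-0.1, 0.3, 0.7]
finger_gap: 0.551
gripper_force: 0.0
```

drive_tool(
  plan=[
    [0, -0.0012, 0.02, 0, 0, 0, 0.1],
    [0, 0, 0.014, 0, 0, 0, 0.1],
    [0, 0, 0.006, 0, 0, 0, 0.1],
    [0, 0, 0, 0, 0, 0, 0.1],
    [0, 0, 0, 0, 0, 0, -0.3],
    [0, 0, 0, 0, 0, 0, -0.6],
    [0, 0, 0, 0, 0, 0, -0.8],
    [0, 0, 0, 0, 0, 0, -0.8],
    [0, 0, 0, 0, 0, 0, -0.8],
    [0, 0, 0, 0, 0, 0, -0.8],
  ],
  newtons=25,
)

```text
t: 6.65
tcp_pos: [0.6143, 0.1581, 0.0282]
tool_rot: [0.707, 0.707, 0.003, 0.002]
force: [3.2, -1.2, 6.3]
finger_gap: 0.266
gripper_force: 24.4
```

drive_tool(
  plan=[
    [0, 0, -0.01, 0, 0, 0, -0.8],
    [0, 0, -0.02, 0, 0, 0, -0.8],
    [0, 0, -0.04, 0, 0, 0, -0.8],
    [0, 0, -0.05, 0, 0, 0, -0.8],
    [0, 0, -0.05, 0, 0, 0, -0.8],
    [0, 0, -0.05, 0, 0, 0, -0.8],
    [-0.02, -0.003, -0.04, 0, 0, 0, -0.8],
    [-0.03, -0.005, -0.035, 0, 0, 0, -0.8],
    [-0.03, -0.005, -0.025, 0, 0, 0, -0.8],
    [-0.045, -0.005, 0, 0, 0, 0, -0.8],
  ],
)

```text
t: 7.65
tcp_pos: [0.5937, 0.0336, 0.3506]
tool_rot: [0.706, 0.708, 0.003, 0.003]
force: [0.9, -0.7, -0.2]
finger_gap: 0.264
gripper_force: 30.1
```

drive_tool(
  plan=[
    [-0.045, -0.007, 0, 0, 0, 0, -0.8],
    [-0.045, -0.007, 0, 0, 0, 0, -0.8],
    [-0.03, -0.008, 0, 0, 0, 0, -0.8],
    [-0.013, 0, 0, 0, 0, 0, -0.8],
    [0, 0, 0, 0, 0, 0, -0.8],
    [0, 0, 0, 0, 0, 0, -0.8],
  ],
)

```text
t: 8.25
tcp_pos: [0.5711, -0.0987, 0.3453]
tool_rot: [0.707, 0.707, 0.0, -0.001]
force: [0.2, 0.3, -0.8]
finger_gap: 0.266
gripper_force: 30.1
```

```bash
python3 - <<'E'
from look import *
d,c=wrist('w4')
im=d["image"];cv2.imwrite("pics/w4c.png",cv2.resize(im[60:384,100:420],None,fx=1.8,fy=1.8,interpolation=2)[:,:,::-1])
E
```

```text
w4 [ 0.5711 -0.0987  0.3453] [[0.0004, 1.0, 0.0014], [1.0, -0.0004, -0.0006]]
```

View pics/w4c.png

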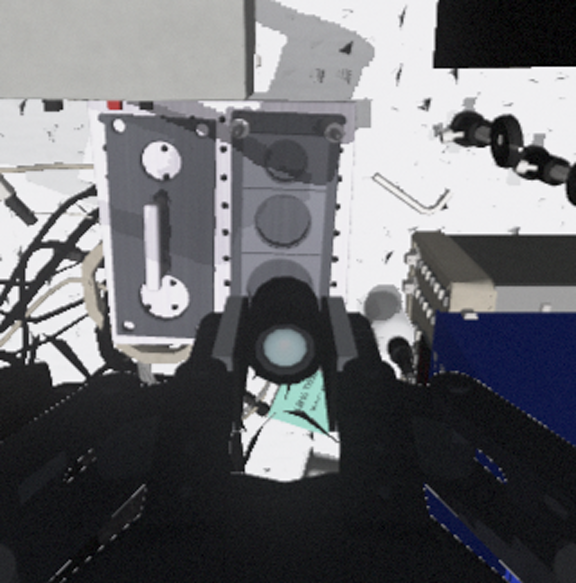

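The view shows the small lens held upright at (259,253) px, the +y posts at (233,131) and (285,132), the small pocket at (259,147), and the tier with its handle at left. Next I'll measure pockets and posts.

```bash
python3 - <<'E'
from look import *
d,c=load('w4');P=pts(d,c)
g=cv2.cvtColor(d["image"],cv2.COLOR_RGB2GRAY)
def hough(d,c,p,r):
    g=cv2.cvtColor(d["image"],cv2.COLOR_RGB2GRAY);u,v=map(int,proj(c,p));f=c[0]
    dist=abs((c[3][:3,:3].T@(np.array(p)-c[3][:3,3]))[2]);rp=r*f/dist
    w=int(rp*1.8);a=cv2.resize(g[v-w:v+w,u-w:u+w],None,fx=4,fy=4,interpolation=2);a=cv2.createCLAHE(3,(2,2)).apply(a)
    h=cv2.HoughCircles(a,cv2.HOUGH_GRADIENT_ALT,1.5,20,param1=150,param2=.5,minRadius=int(3.3*rp),maxRadius=int(4.8*rp))
    if h is None:return None
    return [(round(float(x/4+u-w-.4),1),round(float(y/4+v-w-.4),1),round(float(k/4/rp*r*1e3),1),onz(c,x/4+u-w-.4,y/4+v-w-.4,p[2]).round(4).tolist()) for x,y,k in h[0][:3]]
print("S",hough(d,c,(.573,-.094,.068),.017));print("M",hough(d,c,(.57,-.147,.068),.023))
t,ct=load("top0")
for n,y,r in(("S",-.094,.017),("M",-.147,.023),("L",-.21,.029)):print("top",n,hough(t,ct,(.57,y,.068),r))
w,cw=load("w1")
for n,y,r in(("S",-.094,.017),("M",-.147,.023),("L",-.21,.029)):print("w1",n,hough(w,cw,(.57,y,.068),r))
for n,k in(("pa",(233,131)),("pb",(285,132))):
    a=P[k[1]-6:k[1]+7,k[0]-6:k[0]+7].reshape(-1,3);b=a[a[:,2]>.095];print(n,len(b),b.max(0).round(4),b.mean(0).round(4))
    print(onz(c,*k,.128).round(4))
q=P[140:165,245:275].reshape(-1,3);print(np.nanpercentile(q[:,2],[5,50,95]).round(4)); print("block z",P[168,258].round(4),"lens",P[253,259].round(4))
E
```

```text
S [(258.1, 149.1, 18.2, [0.5709, -0.0926, 0.068])]
M [(257.2, 181.6, 23.8, [0.5695, -0.143, 0.068])]
top S [(311.1, 168.0, 18.1, [0.5714, -0.0953, 0.068])]
top M [(332.9, 169.0, 24.1, [0.5694, -0.1466, 0.068])]
top L [(359.9, 170.4, 30.3, [0.5665, -0.2101, 0.068])]
w1 S [(368.4, 125.7, 18.1, [0.5726, -0.0948, 0.068])]
w1 M [(398.0, 127.3, 24.8, [0.5701, -0.1459, 0.068])]
w1 L [(433.5, 127.7, 28.0, [0.5697, -0.2067, 0.068])]
pa 108 [ 0.5442 -0.0544  0.1286] [ 0.5377 -0.0609  0.1098]
[ 0.5396 -0.0594  0.128 ]
pb 105 [ 0.6132 -0.0573  0.1284] [ 0.6059 -0.0636  0.1102]
[ 0.6042 -0.0606  0.128 ]
[0.0569 0.0625 0.0689]
block z [ 0.5707 -0.1215  0.0681] lens [ 0.5712 -0.0984  0.3467]
```

drive_tool(
  plan=[
    [0.0057, 0, 0.04, 0, 0, 0, -0.8],
    [0, 0, 0.045, 0, 0, 0, -0.8],
    [0, 0, 0.045, 0, 0, 0, -0.8],
    [0, 0, 0.04, 0, 0, 0, -0.8],
    [0, 0, 0.03, 0, 0, 0, -0.8],
    [0, 0, 0.02, 0, 0, 0, -0.8],
    [0, 0, 0, 0, 0, 0, -0.8],
    [0, 0, 0, 0, 0, 0, -0.8],
  ],
)

```text
t: 9.1
tcp_pos: [0.5718, -0.093, 0.1255]
tool_rot: [0.707, 0.708, 0.0, -0.0]
force: [0.7, 0.9, 0.2]
finger_gap: 0.261
gripper_force: 30.1
```

```bash
python3 - <<'E'
from look import *
s=manip.sense();print(s["tcp_pos"].round(4))
t=manip.snapshot("top");ct=cam(t);np.savez("top1.npz",**t)
d,c=wrist('w5');
a=cv2.resize(d["image"][120:320,160:360],None,fx=2,fy=2);b=cv2.resize(t["image"][130:250,280:400],None,fx=400/120,fy=400/120)
cv2.imwrite("pics/w5c.png",np.hstack([a,b])[:,:,::-1])
E
```

```text
[ 0.5718 -0.093   0.1255]
w5 [ 0.5724 -0.0935  0.1264] [[-0.0008, 1.0, -0.0005], [1.0, 0.0008, 0.0018]]
```

View pics/w5c.png

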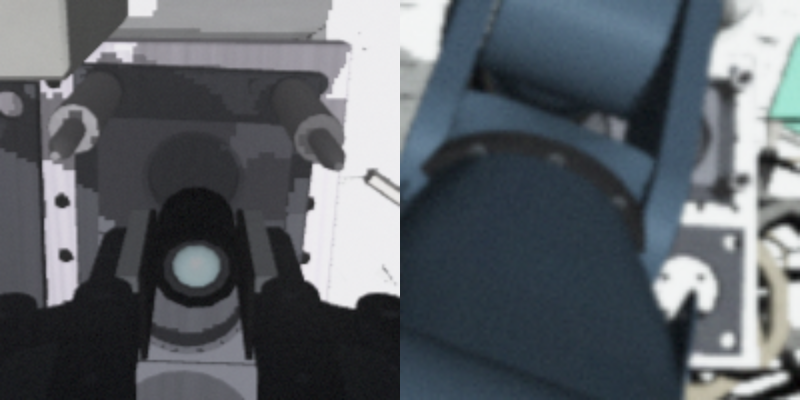

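The lens is aligned in x over the small pocket: lens centre at column 195, pocket at 193. I'll lower it gently.

drive_tool(
  plan=[
    [0, 0, 0.012, 0, 0, 0, -0.8],
    [0, 0, 0.01, 0, 0, 0, -0.8],
    [0, 0, 0.007, 0, 0, 0, -0.8],
    [0, 0, 0.004, 0, 0, 0, -0.8],
    [0, 0, 0.003, 0, 0, 0, -0.8],
    [0, 0, 0.0015, 0, 0, 0, -0.8],
    [0, 0, 0, 0, 0, 0, -0.8],
    [0, 0, 0, 0, 0, 0, -0.8],
  ],
)

```text
t: 10.0
tcp_pos: [0.5715, -0.0944, 0.088]
tool_rot: [0.707, 0.707, 0.0, 0.0]
force: [-0.1, 0.4, 0.6]
finger_gap: 0.266
gripper_force: 30.1
```

drive_tool(
  plan=[
    [0, 0, 0.001, 0, 0, 0, -0.8],
    [0, 0, 0.0005, 0, 0, 0, -0.8],
    [0, 0, 0, 0, 0, 0, -0.8],
    [0, 0, 0, 0, 0, 0, -0.8],
  ],
)

```text
t: 10.4
tcp_pos: [0.5714, -0.0943, 0.0864]
tool_rot: [0.707, 0.707, 0.0, 0.0]
force: [0.8, -1.2, -0.1]
finger_gap: 0.262
gripper_force: 30.1
```

drive_tool(
  plan=[
    [0, 0, 0.001, 0, 0, 0, -0.8],
    [0, 0, 0, 0, 0, 0, -0.8],
    [0, 0, 0, 0, 0, 0, -0.8],
  ],
)

```text
t: 10.7
tcp_pos: [0.5714, -0.0943, 0.0863]
tool_rot: [0.707, 0.707, 0.0, 0.0]
force: [-1.3, -0.0, 6.5]
finger_gap: 0.263
gripper_force: 30.8
```

Contact with the pocket floor at z 0.0863, 6.5 N. I'll release and retreat.

drive_tool(
  plan=[
    [0, 0, -0.001, 0, 0, 0, -0.7],
    [0, 0, 0, 0, 0, 0, -0.4],
    [0, 0, 0, 0, 0, 0, -0.25],
    [0, 0, 0, 0, 0, 0, -0.25],
    [0, 0, 0, 0, 0, 0, -0.25],
    [0, 0, -0.01, 0, 0, 0, -0.25],
    [0, 0, -0.03, 0, 0, 0, -0.25],
    [0, 0, -0.05, 0, 0, 0, -0.1],
    [0, 0, -0.05, 0, 0, 0, 0.1],
    [0, 0, -0.03, 0, 0, 0, 0.1],
  ],
)

```text
t: 11.7
tcp_pos: [0.5727, -0.0947, 0.2611]
tool_rot: [0.707, 0.707, 0.001, 0.003]
force: [0.8, 0.3, 0.1]
finger_gap: 0.549
gripper_force: 0.0
```

```bash
python3 - <<'E'
from look import *
d,c=wrist('w6');P=pts(d,c)
p=(.571,-.094,.088)
u,v,e=glass(d,c,p);print(np.round([u,v,*e],1),onz(c,u,v,.088).round(4),P[int(v),int(u)].round(4), P[int(v)-3:int(v)+4,int(u)-3:int(u)+4,2].round(4).ptp() if 0 else np.ptp(P[int(v)-3:int(v)+4,int(u)-3:int(u)+4,2]).round(4))
E
```

```text
w6 [ 0.5727 -0.0947  0.2611] [[0.0007, 1.0, -0.0022], [1.0, -0.0007, 0.0061]]
[255.7 170.   10.3  10.6] [ 0.5709 -0.0946  0.088 ] [ 0.5701 -0.0946  0.0878] 0.004
```

drive_tool(
  plan=[
    [0.02, 0.005, -0.03, 0, 0, 0, 0.2],
    [0.04, 0.012, -0.01, 0, 0, 0, 0.2],
    [0.045, 0.012, 0, 0, 0, 0, 0.2],
    [0.045, 0.012, 0, 0, 0, 0, 0.2],
    [0.015, 0.009, 0, 0, 0, 0, 0.2],
    [0, 0, 0, 0, 0, 0, 0.2],
    [0, 0, 0, 0, 0, 0, 0.2],
  ],
)

```text
t: 12.45
tcp_pos: [0.6212, 0.0702, 0.2961]
tool_rot: [0.707, 0.707, -0.001, 0.0]
force: [-0.1, -0.5, 0.5]
finger_gap: 0.601
gripper_force: 0.0
```

drive_tool(
  plan=[
    [-0.0025, 0, 0.04, 0, 0, 0, 0.2],
    [0, 0, 0.05, 0, 0, 0, 0.2],
    [0, 0, 0.05, 0, 0, 0, 0.2],
    [0, 0, 0.05, 0, 0, 0, 0.2],
    [0, 0, 0.03, 0, 0, 0, 0.2],
    [0, 0, 0.02, 0, 0, 0, 0.2],
    [0, 0, 0, 0, 0, 0, 0.2],
    [0, 0, 0, 0, 0, 0, 0.2],
  ],
)

```text
t: 13.25
tcp_pos: [0.6216, 0.0667, 0.0566]
tool_rot: [0.708, 0.706, -0.0, -0.0]
force: [0.2, -0.2, 0.6]
finger_gap: 0.602
gripper_force: 0.0
```

drive_tool(
  plan=[
    [0, 0, 0.015, 0, 0, 0, 0.2],
    [0, 0, 0.01, 0, 0, 0, 0.2],
    [0, 0, 0.005, 0, 0, 0, 0.2],
    [0, 0, 0, 0, 0, 0, 0.2],
    [0, 0, 0, 0, 0, 0, 0.1],
    [0, 0, 0, 0, 0, 0, -0.1],
    [0, 0, 0, 0, 0, 0, -0.5],
    [0, 0, 0, 0, 0, 0, -0.5],
    [0, 0, 0, 0, 0, 0, -0.5],
  ],
)

```text
t: 14.15
tcp_pos: [0.622, 0.0683, 0.0269]
tool_rot: [0.707, 0.707, 0.0, 0.0]
force: [0.5, 0.9, 3.5]
finger_gap: 0.406
gripper_force: 25.2
```

drive_tool(
  plan=[
    [0, 0, -0.01, 0, 0, 0, -0.5],
    [0, 0, -0.03, 0, 0, 0, -0.5],
    [0, 0, -0.05, 0, 0, 0, -0.5],
    [0, 0, -0.05, 0, 0, 0, -0.5],
    [0, 0, -0.05, 0, 0, 0, -0.5],
    [-0.034, -0.008, -0.03, 0, 0, 0, -0.5],
    [-0.045, -0.012, -0.01, 0, 0, 0, -0.5],
    [-0.045, -0.012, 0, 0, 0, 0, -0.5],
    [-0.045, -0.012, 0, 0, 0, 0, -0.5],
    [-0.045, -0.009, 0, 0, 0, 0, -0.5],
  ],
)

```text
t: 15.15
tcp_pos: [0.5669, -0.1469, 0.257]
tool_rot: [0.707, 0.707, -0.0, -0.0]
force: [0.6, 0.5, -0.8]
finger_gap: 0.407
gripper_force: 25.2
```

drive_tool(
  plan=[
    [0, 0, 0, 0, 0, 0, -0.5],
    [0, 0, 0, 0, 0, 0, -0.5],
  ],
)

```text
t: 15.35
tcp_pos: [0.5677, -0.1466, 0.2565]
tool_rot: [0.708, 0.706, 0.0, -0.0]
force: [-0.6, 0.3, -0.6]
finger_gap: 0.412
gripper_force: 25.2
```

```bash
python3 - <<'E'
from look import *
d,c=wrist('w7');P=pts(d,c)
u,v,e=glass(d,c,tuple(d.get('x',manip.sense()["tcp_pos"])));print("held",np.round([u,v,*e],1),P[int(v),int(u)].round(4))
g=d["image"][80:290,160:360];cv2.imwrite("pics/w7c.png",cv2.resize(g,None,fx=2.8,fy=2.8,interpolation=2)[:,:,::-1])
u,v,e=glass(d,c,(.571,-.094,.088),.02);print("S",onz(c,u,v,.088).round(4))
E
```

```text
w7 [ 0.5677 -0.1466  0.2565] [[0.0037, 1.0, 0.0008], [1.0, -0.0037, -0.0003]]
held [257.9 255.4  39.6  45.8] [ 0.5667 -0.1468  0.259 ]
S [ 0.5709 -0.0951  0.088 ]
```

View pics/w7c.png

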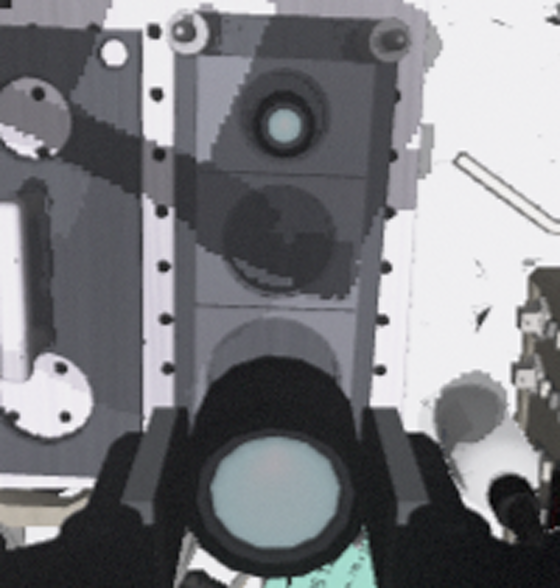

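The small lens sits in its pocket at crop (285,125). The medium pocket's circle is at crop (279.5,238.5), and the medium lens is held level at (276,490).

```bash
python3 - <<'E'
from look import *
d,c=load('w7')
print(onz(c,160+279.5/2.8,80+238.5/2.8,.068).round(4),"Lx",onz(c,160+274/2.8,80+370/2.8,.068).round(4),"held",onz(c,257.9,255.4,.2595).round(4))
print("Spocket",onz(c,160+285/2.8,80+120/2.8,.068).round(4))
E
```

```text
[ 0.5695 -0.144   0.068 ] Lx [ 0.567  -0.2041  0.068 ] held [ 0.5672 -0.1467  0.2595]
Spocket [ 0.5718 -0.0951  0.068 ]
```

drive_tool(
  plan=[
    [0.0008, 0.0015, 0.03, 0, 0, 0, -0.5],
    [0, 0, 0.04, 0, 0, 0, -0.5],
    [0, 0, 0.035, 0, 0, 0, -0.5],
    [0, 0, 0.025, 0, 0, 0, -0.5],
    [0, 0, 0.015, 0, 0, 0, -0.5],
    [0, 0, 0.01, 0, 0, 0, -0.5],
    [0, 0, 0.007, 0, 0, 0, -0.5],
    [0, 0, 0.004, 0, 0, 0, -0.5],
    [0, 0, 0.002, 0, 0, 0, -0.5],
    [0, 0, 0, 0, 0, 0, -0.5],
  ],
)

```text
t: 16.4
tcp_pos: [0.5702, -0.145, 0.0888]
tool_rot: [0.707, 0.707, 0.0, 0.0]
force: [-0.3, -0.4, -0.5]
finger_gap: 0.405
gripper_force: 25.2
```

drive_tool(
  plan=[
    [0, 0, 0.002, 0, 0, 0, -0.5],
    [0, 0, 0.001, 0, 0, 0, -0.5],
    [0, 0, 0.0008, 0, 0, 0, -0.5],
    [0, 0, 0, 0, 0, 0, -0.5],
    [0, 0, 0, 0, 0, 0, -0.5],
  ],
)

```text
t: 16.9
tcp_pos: [0.5699, -0.1451, 0.0849]
tool_rot: [0.707, 0.707, 0.0, 0.0]
force: [0.2, 0.2, 2.2]
finger_gap: 0.413
gripper_force: 25.3
```

drive_tool(
  plan=[
    [0, 0, 0, 0, 0, 0, -0.3],
    [0, 0, 0, 0, 0, 0, -0.05],
    [0, 0, 0, 0, 0, 0, 0],
    [0, 0, 0, 0, 0, 0, 0],
    [0, 0, -0.01, 0, 0, 0, 0],
    [0, 0, -0.03, 0, 0, 0, 0],
    [0, 0, -0.05, 0, 0, 0, 0.2],
    [0, 0, -0.05, 0, 0, 0, 0.3],
    [0, 0, -0.04, 0, 0, 0, 0.4],
    [0, 0, 0, 0, 0, 0, 0.4],
  ],
)

```text
t: 17.9
tcp_pos: [0.5734, -0.1464, 0.2722]
tool_rot: [0.707, 0.707, 0.003, 0.007]
force: [0.1, 0.1, -0.7]
finger_gap: 0.698
gripper_force: 0.0
```

```bash
python3 - <<'E'
from look import *
d,c=wrist('w8');P=pts(d,c)
for p in((.5695,-.1455,.088),(.571,-.094,.088)):
    u,v,e=glass(d,c,p,.025);print(np.round([u,v,*e],1),onz(c,u,v,.088).round(4),P[int(v)-2:int(v)+3,int(u)-2:int(u)+3].mean((0,1)).round(4))
E
```

```text
w8 [ 0.5734 -0.1464  0.2722] [[0.0006, 1.0, -0.0064], [0.9999, -0.0005, 0.0138]]
[252.6 167.3  19.7  20.7] [ 0.5695 -0.1466  0.088 ] [ 0.5687 -0.1462  0.0881]
[253.7 122.   11.3  11.4] [ 0.5709 -0.0949  0.088 ] [ 0.5701 -0.0949  0.0878]
```

drive_tool(
  plan=[
    [0.035, 0, -0.03, 0, 0, 0, 0.4],
    [0.045, 0.005, -0.01, 0, 0, 0, 0.4],
    [0.048, 0.005, 0, 0, 0, 0, 0.4],
    [0.048, 0.005, 0, 0, 0, 0, 0.4],
    [0.048, 0.005, 0, 0, 0, 0, 0.4],
    [0.048, 0.008, 0, 0, 0, 0, 0.4],
    [0.048, 0.008, 0, 0, 0, 0, 0.4],
    [0.048, 0.008, 0, 0, 0, 0, 0.4],
    [0.032, 0, 0, 0, 0, 0, 0.4],
    [0, 0, 0, 0, 0, 0, 0.4],
  ],
)

```text
t: 18.95
tcp_pos: [0.6125, 0.2595, 0.3021]
tool_rot: [0.705, 0.709, -0.001, -0.002]
force: [-1.2, 0.3, 0.5]
finger_gap: 0.699
gripper_force: 0.0
```

drive_tool(
  plan=[
    [-0.005, 0.001, 0.04, 0, 0, 0, 0.5],
    [0, 0, 0.05, 0, 0, 0, 0.5],
    [0, 0, 0.05, 0, 0, 0, 0.5],
    [0, 0, 0.05, 0, 0, 0, 0.5],
    [0, 0, 0.03, 0, 0, 0, 0.5],
    [0, 0, 0.015, 0, 0, 0, 0.5],
    [0, 0, 0, 0, 0, 0, 0.5],
    [0, 0, 0, 0, 0, 0, 0.5],
  ],
)

```text
t: 19.75
tcp_pos: [0.6161, 0.2486, 0.0681]
tool_rot: [0.708, 0.706, -0.0, 0.0]
force: [4.3, -0.9, -1.0]
finger_gap: 0.755
gripper_force: 0.0
```

```bash
python3 - <<'E'
from look import *
d,c=wrist('w9');P=pts(d,c)
p=(.6138,.2541,.03);u,v,e=glass(d,c,p);print(np.round([u,v,*e],1),onz(c,u,v,.03).round(4),np.nanmedian(P[int(v)-2:int(v)+3,int(u)-2:int(u)+3],(0,1)).round(4))
E
```

```text
w9 [0.6161 0.2486 0.0681] [[0.0018, 1.0, -0.0007], [1.0, -0.0018, 0.0006]]
[255.2 211.4  49.5  53.6] [0.6139 0.2559 0.03  ] [0.6138 0.2562 0.03  ]
```

drive_tool(
  plan=[
    [0.006, -0.002, 0, 0, 0, 0, 0.5],
    [0, 0, 0, 0, 0, 0, 0.5],
    [0, 0, 0, 0, 0, 0, 0.5],
  ],
)

```text
t: 20.1
tcp_pos: [0.6164, 0.2563, 0.0707]
tool_rot: [0.708, 0.706, 0.003, 0.002]
force: [8.4, 1.3, -2.8]
finger_gap: 0.75
gripper_force: 0.0
```

```bash
python3 - <<'E'
from look import *
s=manip.sense();print({k:np.round(s[k],3) for k in("q","force","ft_torque","tcp_pos")})
t=manip.snapshot("scene");np.savez("scene2.npz",**t)
d,c=wrist('w10')
cv2.imwrite("pics/s10.png",np.hstack([cv2.resize(d["image"],(450,338)),cv2.resize(t["image"][150:310,190:355],(349,338))])[:,:,::-1])
E
```

```text
{'q': array([0.227, 0.795, 1.445, 0.   , 0.893, 0.229]), 'force': array([ 8.45 ,  1.251, -2.802]), 'ft_torque': array([ 0.118, -0.854, -0.155]), 'tcp_pos': array([0.616, 0.256, 0.071])}
w10 [0.6164 0.2563 0.0706] [[0.0021, 1.0, 0.002], [1.0, -0.0021, 0.0076]]
```

View pics/s10.png

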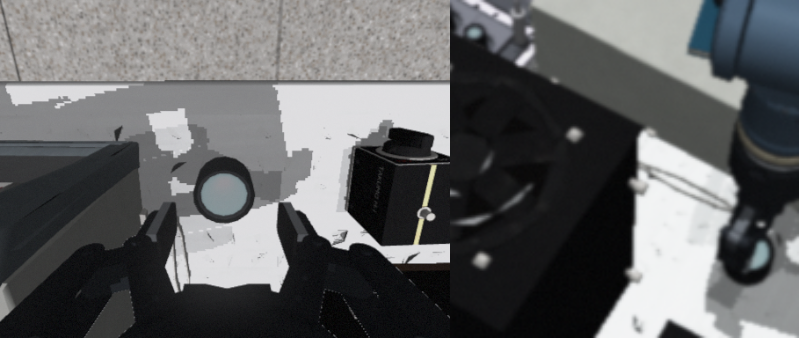

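The gripper's left linkage is brushing the box edge with the fingers this wide. I'll back up, narrow the opening and shift slightly in +x.

drive_tool(
  plan=[
    [0, 0, -0.04, 0, 0, 0, 0.32],
    [0, 0, -0.04, 0, 0, 0, 0.32],
    [0, 0, -0.02, 0, 0, 0, 0.32],
    [0, 0, 0, 0, 0, 0, 0.32],
    [0, 0, 0, 0, 0, 0, 0.32],
  ],
)

```text
t: 20.7
tcp_pos: [0.6118, 0.2557, 0.1694]
tool_rot: [0.707, 0.707, -0.001, -0.001]
force: [-0.2, 0.6, -0.6]
finger_gap: 0.663
gripper_force: 0.0
```

drive_tool(
  plan=[
    [-0.0005, 0.0037, 0, 0, 0, 0, 0.32],
    [0, 0, 0.04, 0, 0, 0, 0.32],
    [0, 0, 0.03, 0, 0, 0, 0.32],
    [0, 0, 0.02, 0, 0, 0, 0.32],
    [0, 0, 0.01, 0, 0, 0, 0.32],
    [0, 0, 0, 0, 0, 0, 0.32],
    [0, 0, 0, 0, 0, 0, 0.32],
  ],
)

```text
t: 21.4
tcp_pos: [0.6168, 0.2555, 0.0694]
tool_rot: [0.707, 0.707, -0.0, -0.0]
force: [-0.4, -0.0, -0.2]
finger_gap: 0.662
gripper_force: 0.0
```

drive_tool(
  plan=[
    [0, -0.0012, 0.008, 0, 0, 0, 0.32],
    [0, 0, 0.008, 0, 0, 0, 0.32],
    [0, 0, 0, 0, 0, 0, 0.32],
    [0, 0, 0, 0, 0, 0, 0.32],
  ],
)

```text
t: 21.8
tcp_pos: [0.6187, 0.2556, 0.054]
tool_rot: [0.707, 0.707, 0.003, 0.002]
force: [5.7, 0.2, -2.3]
finger_gap: 0.659
gripper_force: 0.0
```

The linkage still touches the box edge lower down. I'll back up and come in at yaw 45° so that the finger linkage clears both walls.

drive_tool(
  plan=[
    [0, 0, -0.04, 0, 0, 0, 0.32],
    [0, 0, -0.04, 0, 0, 0, 0.4],
    [0, 0, -0.03, 0, 0, 8, 0.45],
    [0, 0, 0, 0, 0, 8, 0.45],
    [0, 0, 0, 0, 0, 8, 0.45],
    [0, 0, 0, 0, 0, 8, 0.45],
    [0, 0, 0, 0, 0, 8, 0.45],
    [0, 0, 0, 0, 0, 8, 0.45],
    [0, 0, 0, 0, 0, 0, 0.45],
    [0, 0, 0, 0, 0, 0, 0.45],
  ],
)

```text
t: 22.8
tcp_pos: [0.6154, 0.2555, 0.1635]
tool_rot: [0.933, 0.359, -0.0, -0.0]
force: [0.3, 0.7, 0.3]
finger_gap: 0.721
gripper_force: 0.0
```

```bash
python3 - <<'E'
from look import *
d,c=wrist('w11');P=pts(d,c);s=manip.sense()
p=(.6138,.2551,.03);u,v,e=glass(d,c,p);L=onz(c,u,v,.03);print(np.round([u,v,*e],1),L.round(4),np.nanmedian(P[int(v)-2:int(v)+3,int(u)-2:int(u)+3],(0,1)).round(4))
M=R.from_quat(s["tool_rot"]).as_matrix();print("shift in tool",(M.T@(L-s["tcp_pos"])).round(4),s["force"].round(1))
q=P[(P[:,:,0]>.64)&(P[:,:,0]<.80)&(P[:,:,1]<.38)&(P[:,:,1]>.18)&(P[:,:,2]>.03)&(P[:,:,2]<.13)];print(len(q),q.min(0).round(3) if len(q) else"",q.max(0).round(3)if len(q) else"")
q=P[(P[:,:,0]<.60)&(P[:,:,2]>.12)&(P[:,:,2]<.15)&(P[:,:,1]>.1)];print("box back edge x",np.percentile(q[:,0],[99,99.9]).round(3))
E
```

```text
w11 [0.6154 0.2555 0.1635] [[0.7416, 0.6708, -0.0002], [0.6708, -0.7416, -0.0001]]
[258.5 180.6  33.9  35.5] [0.6149 0.255  0.03  ] [0.6151 0.2559 0.0302]
shift in tool [-7.000e-04  1.000e-04  1.334e-01] [-0.3 -0.1 -0. ]
6364 [0.705 0.181 0.03 ] [0.775 0.305 0.071]
box back edge x [0.55 0.55]
```

drive_tool(
  plan=[
    [0, 0, 0.04, 0, 0, 0, 0.45],
    [0, 0, 0.03, 0, 0, 0, 0.45],
    [0, 0, 0.02, 0, 0, 0, 0.45],
    [0, 0, 0.012, 0, 0, 0, 0.45],
    [0, 0, 0.01, 0, 0, 0, 0.45],
    [0, 0, 0, 0, 0, 0, 0.45],
    [0, 0, 0, 0, 0, 0, 0.45],
  ],
)

```text
t: 23.55
tcp_pos: [0.6163, 0.2557, 0.0522]
tool_rot: [0.934, 0.358, 0.001, 0.0]
force: [-0.6, 1.3, 0.7]
finger_gap: 0.726
gripper_force: 0.0
```

drive_tool(
  plan=[
    [-0.001, -0.001, 0.012, 0, 0, 0, 0.45],
    [0, 0, 0.01, 0, 0, 0, 0.45],
    [0, 0, 0.005, 0, 0, 0, 0.4],
    [0, 0, 0, 0, 0, 0, 0.35],
    [0, 0, 0, 0, 0, 0, 0.2],
    [0, 0, 0, 0, 0, 0, 0],
    [0, 0, 0, 0, 0, 0, -0.3],
    [0, 0, 0, 0, 0, 0, -0.3],
    [0, 0, 0, 0, 0, 0, -0.3],
  ],
)

```text
t: 24.45
tcp_pos: [0.6144, 0.2556, 0.0248]
tool_rot: [0.934, 0.358, 0.0, 0.0]
force: [0.2, 0.7, 0.4]
finger_gap: 0.551
gripper_force: 26.0
```

drive_tool(
  plan=[
    [0, 0, -0.01, 0, 0, 0, -0.3],
    [0, 0, -0.03, 0, 0, 0, -0.3],
    [0, 0, -0.05, 0, 0, 0, -0.3],
    [0, 0, -0.05, 0, 0, 0, -0.3],
    [0, 0, -0.03, 0, 0, -8, -0.3],
    [0, 0, -0.03, 0, 0, -8, -0.3],
    [0, 0, -0.02, 0, 0, -8, -0.3],
    [0, 0, -0.02, 0, 0, -8, -0.3],
    [0, 0, -0.01, 0, 0, -8, -0.3],
    [0, 0, 0, 0, 0, -8, -0.3],
  ],
)

```text
t: 25.45
tcp_pos: [0.6149, 0.2558, 0.2777]
tool_rot: [0.705, 0.709, 0.002, 0.001]
force: [1.2, 0.1, -0.6]
finger_gap: 0.549
gripper_force: 26.1
```

drive_tool(
  plan=[
    [-0.03, 0, 0, 0, 0, 0, -0.3],
    [-0.047, -0.005, 0, 0, 0, 0, -0.3],
    [-0.047, -0.005, 0, 0, 0, 0, -0.3],
    [-0.047, -0.005, 0, 0, 0, 0, -0.3],
    [-0.047, -0.005, 0, 0, 0, 0, -0.3],
    [-0.047, -0.005, 0, 0, 0, 0, -0.3],
    [-0.047, -0.005, 0, 0, 0, 0, -0.3],
    [-0.047, -0.005, 0, 0, 0, 0, -0.3],
    [-0.047, -0.005, 0, 0, 0, 0, -0.3],
    [-0.04, -0.005, 0, 0, 0, 0, -0.3],
  ],
)

```text
t: 26.45
tcp_pos: [0.5681, -0.1927, 0.2752]
tool_rot: [0.708, 0.706, -0.0, 0.0]
force: [-0.2, -1.2, -0.7]
finger_gap: 0.549
gripper_force: 26.1
```

drive_tool(
  plan=[
    [-0.02, 0, 0, 0, 0, 0, -0.3],
    [0, 0, 0, 0, 0, 0, -0.3],
    [0, 0, 0, 0, 0, 0, -0.3],
  ],
)

```text
t: 26.75
tcp_pos: [0.5686, -0.2096, 0.2746]
tool_rot: [0.708, 0.707, 0.0, -0.001]
force: [-0.0, -0.2, -0.8]
finger_gap: 0.554
gripper_force: 26.0
```

```bash
python3 - <<'E'
from look import *
d,c=wrist('w12');P=pts(d,c);s=manip.sense()
u,v,e=glass(d,c,s["tcp_pos"]+[0,0,.005],.03);print("held",np.round([u,v,*e],1),onz(c,u,v,s["tcp_pos"][2]+.005).round(4),P[int(v),int(u)].round(4))
g=d["image"][80:290,160:360];cv2.imwrite("pics/w12c.png",cv2.resize(g,None,fx=2.8,fy=2.8,interpolation=2)[:,:,::-1])
E
```

```text
w12 [ 0.5686 -0.2096  0.2746] [[0.0013, 1.0, 0.0014], [1.0, -0.0013, -0.0003]]
held [257.9 254.5  60.3  68.7] [ 0.5681 -0.2079  0.2795] [ 0.5677 -0.2071  0.2804]
```

View pics/w12c.png

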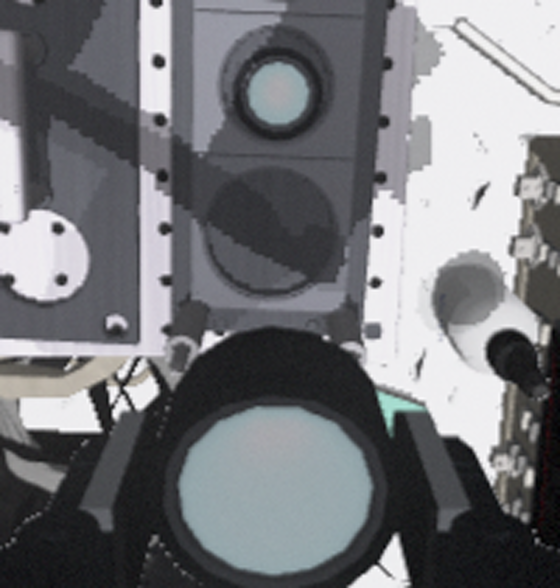

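The medium lens is seated at crop (278,93). The large pocket circle is centred at crop (271.5,231.5), and the -y post tips are at about (182,352) and (352,348).

```bash
python3 - <<'E'
from look import *
d,c=load('w12')
print(onz(c,160+271.5/2.8,80+231.5/2.8,.068).round(4),onz(c,160+182/2.8,80+352/2.8,.128).round(4),onz(c,160+352/2.8,80+348/2.8,.128).round(4))
E
```

```text
[ 0.567 -0.208  0.068] [ 0.5328 -0.2416  0.128 ] [ 0.598 -0.24   0.128]
```

drive_tool(
  plan=[
    [-0.0015, -0.001, 0.03, 0, 0, 0, -0.3],
    [0, 0, 0.045, 0, 0, 0, -0.3],
    [0, 0, 0.045, 0, 0, 0, -0.3],
    [0, 0, 0.03, 0, 0, 0, -0.3],
    [0, 0, 0.018, 0, 0, 0, -0.3],
    [0, 0, 0.01, 0, 0, 0, -0.3],
    [0, 0, 0.006, 0, 0, 0, -0.3],
    [0, 0, 0.003, 0, 0, 0, -0.3],
    [0, 0, 0.001, 0, 0, 0, -0.3],
    [0, 0, 0, 0, 0, 0, -0.3],
  ],
)

```text
t: 27.8
tcp_pos: [0.5684, -0.212, 0.0875]
tool_rot: [0.707, 0.707, 0.0, 0.001]
force: [0.5, -0.2, -1.1]
finger_gap: 0.547
gripper_force: 26.1
```

drive_tool(
  plan=[
    [0.0005, -0.0005, 0.002, 0, 0, 0, -0.3],
    [0, 0, 0.0015, 0, 0, 0, -0.3],
    [0, 0, 0.0008, 0, 0, 0, -0.3],
    [0, 0, 0.0008, 0, 0, 0, -0.3],
    [0, 0, 0, 0, 0, 0, -0.3],
    [0, 0, 0, 0, 0, 0, -0.3],
  ],
)

```text
t: 28.4
tcp_pos: [0.5674, -0.2115, 0.0827]
tool_rot: [0.707, 0.707, 0.0, 0.0]
force: [-1.9, 1.8, 7.3]
finger_gap: 0.557
gripper_force: 26.8
```

drive_tool(
  plan=[
    [0, 0, -0.0008, 0, 0, 0, 0],
    [0, 0, 0, 0, 0, 0, 0.2],
    [0, 0, 0, 0, 0, 0, 0.28],
    [0, 0, 0, 0, 0, 0, 0.28],
    [0, 0, -0.01, 0, 0, 0, 0.28],
    [0, 0, -0.03, 0, 0, 0, 0.28],
    [0, 0, -0.05, 0, 0, 0, 0.28],
    [0.02, -0.015, -0.05, 0, 0, 0, 0],
    [0.04, -0.02, -0.05, 0, 0, 0, 0],
    [0.04, -0.02, -0.05, 0, 0, 0, 0],
  ],
)

```text
t: 29.4
tcp_pos: [0.5236, -0.1333, 0.2938]
tool_rot: [0.708, 0.706, 0.0, 0.001]
force: [0.1, 0.0, 1.2]
finger_gap: 0.498
gripper_force: 0.0
```

drive_tool(
  plan=[
    [0.02, 0, -0.03, 0, 0, 0, 0],
    [0, 0, -0.01, 0, 0, 0, 0],
    [0, 0, 0, 0, 0, 0, 0],
    [0, 0, 0, 0, 0, 0, 0],
  ],
)

```text
t: 29.8
tcp_pos: [0.5238, -0.1144, 0.3306]
tool_rot: [0.708, 0.707, -0.0, -0.001]
force: [-0.6, 1.2, 0.0]
finger_gap: 0.5
gripper_force: 0.0
```

```bash
python3 - <<'E'
from look import *
d,c=wrist('w13');P=pts(d,c)
for p in((.571,-.094,.088),(.5695,-.1455,.088),(.567,-.209,.088)):
    try:
        u,v,e=glass(d,c,p,.03);print(np.round([u,v,*e],1),onz(c,u,v,.088).round(4),np.nanmean(P[int(v)-2:int(v)+3,int(u)-2:int(u)+3],(0,1)).round(4))
    except Exception as x:print(x,proj(c,p))
g=d["image"][90:330,140:360];cv2.imwrite("pics/w13c.png",cv2.resize(g,None,fx=2.5,fy=2.5,interpolation=2)[:,:,::-1])
E
```

```text
w13 [ 0.5238 -0.1144  0.3306] [[0.0013, 1.0, 0.0001], [1.0, -0.0013, -0.0014]]
[293.  143.6   8.9   9.2] [ 0.5706 -0.0949  0.088 ] [ 0.5692 -0.0941  0.0879]
[290.5 180.2  16.3  17.5] [ 0.569  -0.1465  0.088 ] [ 0.5683 -0.1462  0.0879]
[287.3 221.8  22.1  24.5] [ 0.5666 -0.2107  0.088 ] [ 0.5661 -0.2093  0.088 ]
```

View pics/w13c.png

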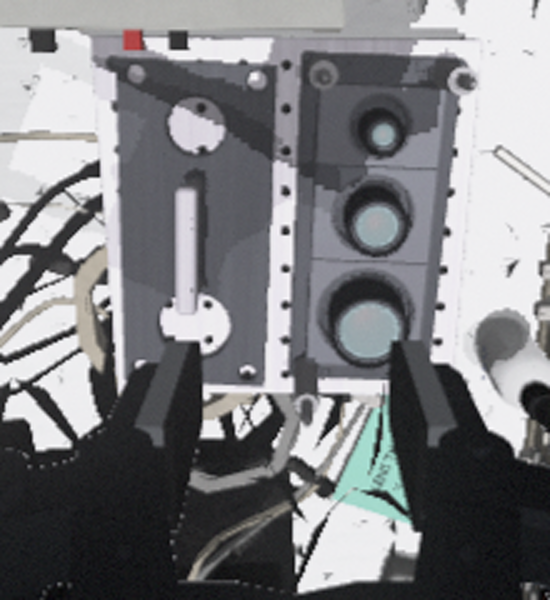

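All three lenses are seated with tops at z 0.088. The tier is at left, with its holes at crop (137,73), (257,79), (140,368) and (247,372) and its handle at (187,250). I'll take matched views over the rack and the tier for a precise relative pose.

drive_tool(
  plan=[
    [0.007, 0.02, -0.02, 0, 0, 0, 0.5],
    [0.007, 0.024, -0.02, 0, 0, 0, 0.5],
    [0, 0, 0, 0, 0, 0, 0.5],
    [0, 0, 0, 0, 0, 0, 0.5],
    [0, 0, 0, 0, 0, 0, 0.5],
  ],
)

```text
t: 30.35
tcp_pos: [0.5667, -0.1001, 0.3691]
tool_rot: [0.708, 0.707, -0.001, -0.002]
force: [0.1, -0.2, 0.2]
finger_gap: 0.75
gripper_force: 0.0
```

```bash
python3 -c "
from look import *
d,c=wrist('wr')"
```

```text
wr [ 0.5667 -0.1001  0.3691] [[0.0017, 1.0, 0.0015], [1.0, -0.0017, -0.005]]
```

drive_tool(
  plan=[
    [0, -0.04, 0.02, 0, 0, 0, 0.5],
    [0, -0.04, 0.03, 0, 0, 0, 0.5],
    [0, -0.025, 0.02, 0, 0, 0, 0.5],
    [0, 0, 0, 0, 0, 0, 0.5],
    [0, 0, 0, 0, 0, 0, 0.5],
    [0, 0, 0, 0, 0, 0, 0.5],
  ],
)

```text
t: 31.0
tcp_pos: [0.4646, -0.1006, 0.3023]
tool_rot: [0.708, 0.707, 0.001, 0.001]
force: [0.3, 0.2, -0.7]
finger_gap: 0.746
gripper_force: 0.0
```

```bash
python3 -c "
from look import *
d,c=wrist('wt');r,cr=load('wr')
a=d['image'][80:290,150:350];b=r['image'][80:290,150:350]
cv2.imwrite('pics/wrt.png',cv2.resize(np.hstack([a,b]),None,fx=2,fy=2,interpolation=2)[:,:,::-1])"
```

```text
wt [ 0.4646 -0.1006  0.3023] [[0.0011, 1.0, -0.0012], [1.0, -0.0011, 0.0027]]
```

View pics/wrt.png

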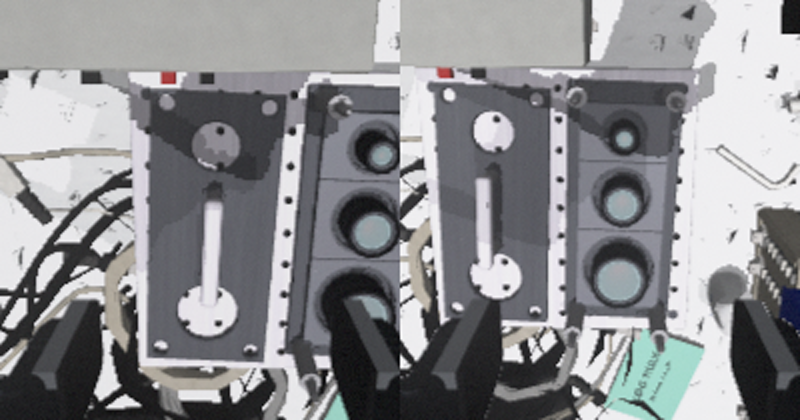

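```bash
cat > fit.py <<'E'
from look import *
def rigid(obs):
    N=np.array([[35,94],[-35,94],[35,-94],[-35,-94]])/1e3
    k=[i for i,o in enumerate(obs) if o is not None];A=N[k];B=np.array([obs[i][:2] for i in k])
    a=A-A.mean(0);b=B-B.mean(0);th=np.arctan2((a[:,0]*b[:,1]-a[:,1]*b[:,0]).sum(),(a*b).sum())
    Rm=np.array([[np.cos(th),-np.sin(th)],[np.sin(th),np.cos(th)]]);t=B.mean(0)-Rm@A.mean(0)
    return t,th,(B-(A@Rm.T+t))
def blob(d,c,px,z,w=7,dark=False):
    u,v=px;a=cv2.cvtColor(d["image"],cv2.COLOR_RGB2GRAY)[v-w:v+w+1,u-w:u+w+1];a=cv2.resize(a,None,fx=6,fy=6,interpolation=cv2.INTER_CUBIC)
    th,m=cv2.threshold(a,0,255,cv2.THRESH_OTSU);cs,_=cv2.findContours(m,0,1)
    k=min([x for x in cs if cv2.contourArea(x)>150],key=lambda x:-cv2.pointPolygonTest(x,(a.shape[1]/2,a.shape[0]/2),True));M=cv2.moments(k)
    x,y=M["m10"]/M["m00"]/6+u-w-.42,M["m01"]/M["m00"]/6+v-w-.42
    return onz(c,x,y,z),(round(x,1),round(y,1)),round(cv2.contourArea(k)/36,1)
E
python3 - <<'E'
from fit import *
d,c=load("wt")
o=[blob(d,c,p,.053) for p in((285,133),(233,131),(275,255),(230,254))]
for x in o:print(x[0].round(4),x[1:])
t,th,r=rigid([x[0] for x in o]);print("tier",t.round(4),round(th,4),(r*1e3).round(1).tolist())
P=pts(d,c);q=P[150:240,240:275];m=(q[:,:,2]>.088)&(q[:,:,2]<.1);h=q[m];print("handle z",np.median(h[:,2]).round(4),h[:,:2].mean(0).round(4))
a=d["image"][150:240,240:275].min(2);a=(a>170)&m;re=cv2.minAreaRect(np.argwhere(a)[:,::-1].astype(np.float32));print(re);B=cv2.boxPoints(re)+[240,150];print(onz(c,*B.mean(0),.094).round(4))
r_,cr=load("wr");P=pts(r_,cr)
N=np.array([[35,94],[-35,94],[35,-94],[-35,-94]])/1e3;obs=[];tip=[]
for n in N:
    e=np.array([.5687,-.1545])+[n[0]+.04*n[1],n[1]-.04*n[0]]
    near=np.hypot(P[:,:,0]-e[0],P[:,:,1]-e[1])<.014
    s=P[near&(abs(P[:,:,2]-.106)<.004)];k=P[near&(P[:,:,2]>.122)]
    (cx,cy),rad=cv2.minEnclosingCircle(s[:,:2].astype(np.float32)*1000) if len(s) else ((0,0),0)
    u,v=proj(cr,(*e,.117));b=blob(r_,cr,(int(round(u)),int(round(v))),.106,10)
    print(len(s),round(cx,1),round(cy,1),round(rad,1),"tip",len(k),k.mean(0).round(4) if len(k) else None,"blob",b[0].round(4),b[1:],"exp px",round(u),round(v));obs.append((cx/1e3,cy/1e3) if len(s)>8 else None);tip.append(k.mean(0) if len(k)>2 else None)
for k in(obs,tip):t,th,r=rigid(k);print("rack",t.round(4),round(th,4),(r*1e3).round(1).tolist())
E
```

```text
[ 0.5008 -0.0686  0.053 ] ((284.2, 133.4), 43.5)
[ 0.4312 -0.0646  0.053 ] ((232.9, 130.4), 47.5)
[ 0.4915 -0.2545  0.053 ] ((274.8, 253.3), 11.6)
[ 0.4216 -0.2519  0.053 ] ((230.2, 251.9), 18.2)
tier [ 0.4613 -0.1599] -0.0503 [[-0.1, -0.8], [0.1, -0.3], [-0.0, 1.0], [0.0, 0.1]]
handle z 0.0936 [ 0.461  -0.1581]
((14.95014762878418, 57.02195739746094), (8.331558227539062, 50.379127502441406), 2.7927021980285645)
[ 0.4609 -0.1597  0.094 ]
65 606.3 -64.6 7.3 tip 17 [ 0.6062 -0.0641  0.1253] blob [ 0.6161 -0.0617  0.106 ] ((294.3, 128.0), 171.1) exp px 289 129
68 536.7 -61.8 7.2 tip 15 [ 0.537  -0.0615  0.1252] blob [ 0.5329 -0.0533  0.106 ] ((234.8, 121.9), 115.0) exp px 238 127
50 598.7 -251.9 7.3 tip 12 [ 0.5986 -0.2512  0.125 ] blob [ 0.599  -0.2614  0.106 ] ((278.9, 253.3), 320.3) exp px 280 251
52 529.0 -248.8 7.3 tip 13 [ 0.5288 -0.2485  0.1247] blob [ 0.5389 -0.2543  0.106 ] ((241.8, 249.3), 160.7) exp px 236 249
rack [ 0.5677 -0.1568] -0.0412 [[-0.2, -0.3], [0.1, -0.4], [-0.0, 0.3], [0.1, 0.5]]
rack [ 0.5676 -0.1563] -0.0417 [[-0.4, -0.3], [0.4, -0.5], [-0.0, 0.5], [0.0, 0.3]]
```

```bash
python3 - <<'E'
from fit import *
for n in("top0","scene0"):
    d,c=load(n);P=pts(d,c)
    m=(P[:,:,0]>.3)&(P[:,:,0]<.50)&(P[:,:,1]<-.2)&(P[:,:,1]>-.36)&(P[:,:,2]>.11)
    q=P[m];print(n,len(q))
    if len(q):
        print("max y",np.percentile(q[:,1],[90,99,100]).round(3),"max x",np.percentile(q[:,0],[50,99,100]).round(3),"z",q[:,2].min().round(3),q[:,2].max().round(3))
        e=q[q[:,1]>np.percentile(q[:,1],97)];print(e[:6].round(3).tolist())
E
```

```text
top0 4762
max y [-0.27  -0.269 -0.268] max x [0.375 0.416 0.419] z 0.11 0.435
[[0.395, -0.269, 0.4], [0.396, -0.269, 0.408], [0.396, -0.269, 0.416], [0.396, -0.269, 0.418], [0.394, -0.269, 0.397], [0.394, -0.269, 0.399]]
scene0 3591
max y [-0.268 -0.266 -0.264] max x [0.388 0.411 0.413] z 0.11 0.335
[[0.382, -0.265, 0.327], [0.371, -0.266, 0.32], [0.368, -0.266, 0.318], [0.365, -0.267, 0.316], [0.385, -0.266, 0.325], [0.382, -0.265, 0.324]]
```

drive_tool(
  plan=[
    [-0.02, -0.0015, 0.03, 0, 0, 1.45, 0],
    [-0.02, -0.001, 0.04, 0, 0, 1.4, 0],
    [-0.019, -0.001, 0.04, 0, 0, 0, 0],
    [0, 0, 0.04, 0, 0, 0, -0.2],
    [0, 0, 0, 0, 0, 0, -0.2],
    [0, 0, 0, 0, 0, 0, -0.2],
    [0, 0, 0, 0, 0, 0, -0.2],
  ],
)

```text
t: 31.75
tcp_pos: [0.4601, -0.1593, 0.1534]
tool_rot: [0.724, 0.689, 0.001, 0.002]
force: [-0.3, -0.9, 0.0]
finger_gap: 0.403
gripper_force: 0.0
```

drive_tool(
  plan=[
    [0, 0.001, 0.03, 0, 0, 0, -0.2],
    [0, 0, 0.02, 0, 0, 0, -0.2],
    [0, 0, 0.012, 0, 0, 0, -0.2],
    [0, 0, 0.008, 0, 0, 0, -0.2],
    [0, 0, 0, 0, 0, 0, -0.2],
    [0, 0, 0, 0, 0, 0, -0.5],
    [0, 0, 0, 0, 0, 0, -0.7],
    [0, 0, 0, 0, 0, 0, -1],
    [0, 0, 0, 0, 0, 0, -1],
    [0, 0, 0, 0, 0, 0, -1],
  ],
  newtons=60,
)

```text
t: 32.75
tcp_pos: [0.4605, -0.1593, 0.0826]
tool_rot: [0.725, 0.689, 0.001, 0.002]
force: [1.4, 1.4, 6.6]
finger_gap: 0.129
gripper_force: 59.0
```

drive_tool(
  plan=[
    [0, 0, -0.006, 0, 0, 0, -1],
    [0.002, 0.001, -0.01, 0, 0, 0, -1],
    [0.002, 0.002, -0.02, 0, 0, 0, -1],
    [0, 0, -0.03, 0, 0, 0, -1],
    [0, 0, -0.04, 0, 0, 0, -1],
    [0, 0.005, -0.034, 0, 0, -0.55, -1],
    [0, 0.02, 0, 0, 0, 0, -1],
    [0, 0.03, 0, 0, 0, 0, -1],
    [0, 0.03, 0, 0, 0, 0, -1],
    [0, 0.018, 0, 0, 0, 0, -1],
  ],
)

```text
t: 33.75
tcp_pos: [0.5667, -0.1589, 0.2218]
tool_rot: [0.721, 0.693, 0.0, 0.0]
force: [0.3, 0.0, -3.2]
finger_gap: 0.127
gripper_force: 58.9
```

drive_tool(
  plan=[
    [0, 0, 0, 0, 0, 0, -1],
    [0, 0, 0, 0, 0, 0, -1],
  ],
)

```text
t: 33.95
tcp_pos: [0.564, -0.1583, 0.2209]
tool_rot: [0.721, 0.693, -0.001, -0.002]
force: [-0.1, -0.5, -2.8]
finger_gap: 0.128
gripper_force: 58.9
```

```bash
python3 - <<'E'
from fit import *
d,c=wrist('wp');s=manip.sense();print(np.degrees(R.from_quat(s["tool_rot"]).as_euler("zyx")).round(2),s["force"].round(1))
g=d["image"][80:300,150:360];cv2.imwrite("pics/wp.png",cv2.resize(g,None,fx=2.7,fy=2.7,interpolation=2)[:,:,::-1])
E
```

```text
wp [ 0.564  -0.1583  0.2209] [[0.0403, 0.9992, 0.0011], [0.9992, -0.0403, -0.0032]]
[ -87.67   -0.2  -179.92] [-0.3 -0.1 -3.6]
```

View pics/wp.png

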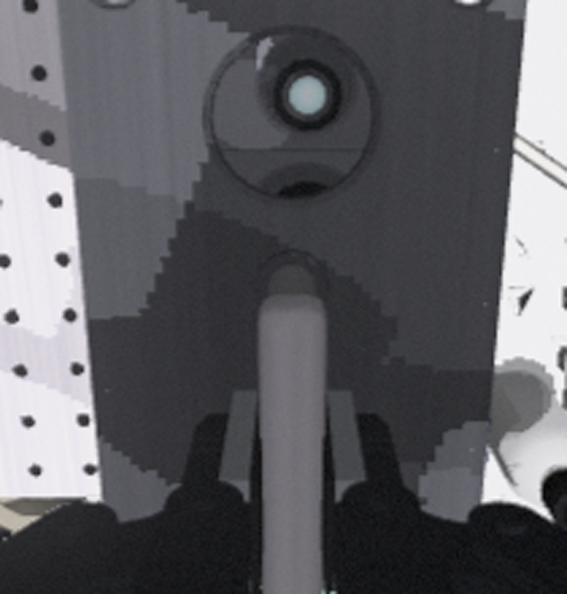

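The tier is held with its handle aligned at crop column 292, and its +y holes are at crop (112,0) and (470,0). I'll let it settle, then measure the held holes against the post positions.

drive_tool(
  plan=[
    [0, 0, 0, 0, 0, 0, -1],
    [0, 0, 0, 0, 0, 0, -1],
    [0, 0, 0, 0, 0, 0, -1],
  ],
)

```text
t: 34.3
tcp_pos: [0.5647, -0.1591, 0.2216]
tool_rot: [0.722, 0.692, -0.0, -0.0]
force: [0.5, -0.8, -3.5]
finger_gap: 0.128
gripper_force: 58.9
```

```bash
python3 - <<'E'
from fit import *
d,c=wrist('wp2');s=manip.sense();z=s["tcp_pos"][2]-.0296;P=pts(d,c)
print("tier top z",[P[v,u].round(4).tolist() for v,u in((140,200),(140,320),(240,200),(240,320))])
e=[(.5677+n[0]*.9992+.0403*n[1]-.0035,-.1566+n[1]-.0403*n[0]-.002) for n in((.035,.094),(-.035,.094))]
o=[]
for k in e:
    u,v=proj(c,(*k,z));print(round(u),round(v));b=blob(d,c,(int(round(u)),int(round(v))),z,12);print(b[0].round(4),b[1:]);o.append(b[0])
t,th,r=rigid(o+[None,None]);print(t.round(4),round(th,4),(r*1e3).round(1).tolist())
print(np.degrees(R.from_quat(s["tool_rot"]).as_euler("zyx")).round(2),"tcp-tier",(s["tcp_pos"][:2]-t).round(4))
cv2.imwrite("pics/chk.png",d["image"][60:110,170:350,::-1])
E
```

```text
wp2 [ 0.5647 -0.1591  0.2216] [[0.0413, 0.9991, 0.0001], [0.9991, -0.0413, -0.0004]]
tier top z [[0.5339, -0.1023, 0.1945], [0.6013, -0.1049, 0.1955], [0.5274, -0.165, 0.1951], [0.6033, -0.1683, 0.1945]]
324 65
[ 0.6026 -0.0678  0.192 ] ((323.0, 69.1), 282.6)
192 65
[ 0.5333 -0.0653  0.192 ] ((192.7, 69.6), 268.9)
[ 0.5645 -0.1605] -0.0365 [[-0.3, 0.0], [0.3, -0.0]]
[-8.764e+01 -1.000e-02 -1.800e+02] tcp-tier [0.0004 0.0013]
```

drive_tool(
  plan=[
    [0.0035, 0.0031, 0, 0, 0, 0, -1],
    [0, 0, 0.02, 0, 0, 0, -1],
    [0, 0, 0.02, 0, 0, 0, -1],
    [0, 0, 0.012, 0, 0, 0, -1],
    [0, 0, 0, 0, 0, 0, -1],
    [0, 0, 0, 0, 0, 0, -1],
    [0, 0, 0, 0, 0, 0, -1],
  ],
)

```text
t: 35.05
tcp_pos: [0.5694, -0.1561, 0.1704]
tool_rot: [0.721, 0.692, 0.0, 0.001]
force: [-0.4, -1.0, -3.0]
finger_gap: 0.125
gripper_force: 58.9
```

drive_tool(
  plan=[
    [0.0003, -0.0012, 0, 0, 0, 0, -1],
    [0, 0, 0, 0, 0, 0, -1],
    [0, 0, 0, 0, 0, 0, -1],
  ],
)

```text
t: 35.35
tcp_pos: [0.5675, -0.1555, 0.17]
tool_rot: [0.721, 0.692, 0.0, 0.0]
force: [-0.4, 0.5, -3.3]
finger_gap: 0.123
gripper_force: 58.9
```

```bash
python3 - <<'E'
from fit import *
d,c=wrist('wq')
a=cv2.resize(d["image"][40:100,165:235],None,fx=5.5,fy=5.5,interpolation=2);b=cv2.resize(d["image"][40:100,285:355],None,fx=5.5,fy=5.5,interpolation=2)
cv2.imwrite("pics/wq.png",np.hstack([a,b])[:,:,::-1])
for p in((.6063,-.0646),(.5368,-.0618)):print(np.round(proj(c,(*p,.128)),1),np.round(proj(c,(*p,.106)),1))
E
```

```text
wq [ 0.5675 -0.1555  0.17  ] [[0.0409, 0.9992, -0.0003], [0.9992, -0.0409, 0.0008]]
[319.7  72. ] [312.4  75. ]
[198.7  72. ] [205.6  75. ]
```

View pics/wq.png

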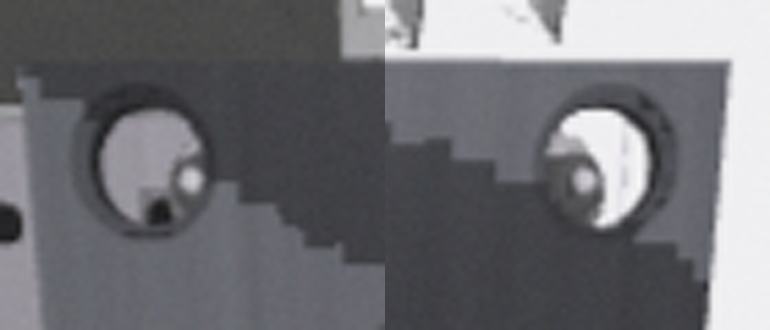

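The pin tips show through the holes at px (199.5,72.4) and (321,72.7). The hole rims are centred at (191.1,69.3) and (325.9,69.1).

```bash
python3 - <<'E'
from fit import *
d,c=load("wq")
for n,px,z in(("pinL",(199.5,72.4),.128),("holL",(191.1,69.3),.1434),("pinR",(321,72.7),.128),("holR",(325.9,69.1),.1434)):print(n,onz(c,*px,z).round(4))
E
```

```text
pinL [ 0.5372 -0.062   0.128 ]
holL [ 0.536  -0.0617  0.1434]
pinR [ 0.6071 -0.065   0.128 ]
holR [ 0.6062 -0.0645  0.1434]
```

drive_tool(
  plan=[
    [-0.0004, 0.0008, 0.004, 0, 0, 0, -1],
    [0, 0, 0.005, 0, 0, 0, -1],
    [0, 0, 0.004, 0, 0, 0, -1],
    [0, 0, 0.004, 0, 0, 0, -1],
    [0, 0, 0, 0, 0, 0, -1],
    [0, 0, 0, 0, 0, 0, -1],
  ],
)

```text
t: 36.0
tcp_pos: [0.5681, -0.1558, 0.1522]
tool_rot: [0.721, 0.692, -0.0, -0.0]
force: [-0.0, 0.2, -2.6]
finger_gap: 0.128
gripper_force: 58.8
```

drive_tool(
  plan=[
    [0, 0, 0.004, 0, 0, 0, -1],
    [0, 0, 0.004, 0, 0, 0, -1],
    [0, 0, 0.003, 0, 0, 0, -1],
    [0, 0, 0.001, 0, 0, 0, -1],
    [0, 0, 0, 0, 0, 0, -1],
    [0, 0, 0, 0, 0, 0, -1],
  ],
)

```text
t: 36.6
tcp_pos: [0.5682, -0.1559, 0.1405]
tool_rot: [0.721, 0.693, 0.0, 0.0]
force: [0.0, 0.3, -3.1]
finger_gap: 0.127
gripper_force: 58.9
```

drive_tool(
  plan=[
    [0, 0, 0.001, 0, 0, 0, -1],
    [0, 0, 0.001, 0, 0, 0, -1],
    [0, 0, 0.0005, 0, 0, 0, -1],
    [0, 0, 0, 0, 0, 0, -1],
    [0, 0, 0, 0, 0, 0, -1],
  ],
)

```text
t: 37.1
tcp_pos: [0.5682, -0.1559, 0.1386]
tool_rot: [0.721, 0.693, 0.0, 0.0]
force: [-2.6, 0.4, 3.9]
finger_gap: 0.13
gripper_force: 59.8
```

The tier rests on the shoulders. I'll release it and rise.

drive_tool(
  plan=[
    [0, 0, -0.0005, 0, 0, 0, -0.75],
    [0, 0, 0, 0, 0, 0, -0.6],
    [0, 0, 0, 0, 0, 0, -0.4],
    [0, 0, 0, 0, 0, 0, -0.3],
    [0, 0, 0, 0, 0, 0, -0.3],
    [0, 0, -0.01, 0, 0, 0, -0.3],
    [0, 0, -0.03, 0, 0, 0, -0.3],
    [0, 0, -0.05, 0, 0, 0, -0.3],
    [0.02, 0, -0.05, 0, 0, 0, -0.2],
    [0.04, 0, -0.04, 0, 0, 0, 0.4],
  ],
)

```text
t: 38.1
tcp_pos: [0.5715, -0.1037, 0.3143]
tool_rot: [0.723, 0.691, 0.001, 0.003]
force: [0.4, 0.2, -0.3]
finger_gap: 0.552
gripper_force: 0.0
```

drive_tool(
  plan=[
    [0, 0, -0.03, 0, 0, 0, 0.4],
    [0, 0, 0, 0, 0, 0, 0.4],
    [0, 0, 0, 0, 0, 0, 0.4],
    [0, 0, 0, 0, 0, 0, 0.4],
  ],
)

```text
t: 38.5
tcp_pos: [0.5695, -0.102, 0.3392]
tool_rot: [0.722, 0.692, -0.001, -0.001]
force: [-0.4, 0.4, 0.0]
finger_gap: 0.699
gripper_force: 0.0
```

```bash
python3 - <<'E'
from fit import *
d,c=wrist('wf');P=pts(d,c)
g=d["image"][80:290,150:360];cv2.imwrite("pics/wf.png",cv2.resize(g,None,fx=2.7,fy=2.7,interpolation=2)[:,:,::-1])
m=(abs(P[:,:,2]-.112)<.006)&(abs(P[:,:,0]-.5677)<.05)&(abs(P[:,:,1]+.1566)<.105);q=P[m]
A=np.c_[q[:,:2]-[.5677,-.1566],np.ones(len(q))];print("plane",len(q),np.linalg.lstsq(A,q[:,2],rcond=None)[0].round(4))
for n in((35,94),(-35,94),(35,-94),(-35,-94)):
    n=np.array(n)/1e3;e=np.array([.5677,-.1566])+[n[0]+.0413*n[1],n[1]-.0413*n[0]]
    k=P[(np.hypot(P[:,:,0]-e[0],P[:,:,1]-e[1])<.012)];print(n,"pin top",k[:,2].max().round(4),(k[:,2]>.118).sum())
E
```

```text
wf [ 0.5695 -0.102   0.3392] [[0.0413, 0.9991, 0.0006], [0.9991, -0.0413, -0.0023]]
plane 7669 [-0.0002 -0.0004  0.1119]
[0.035 0.094] pin top 0.1293 24
[-0.035  0.094] pin top 0.1295 25
[ 0.035 -0.094] pin top 0.129 24
[-0.035 -0.094] pin top 0.129 25
```

View pics/wf.png

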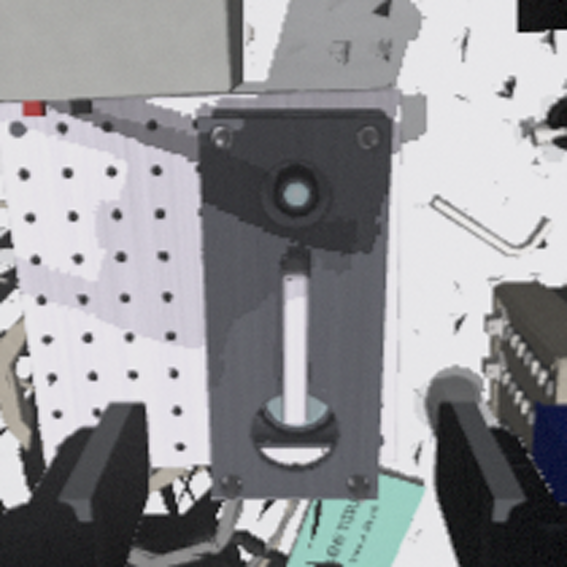

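The view shows the tier with its handle up and pins through all four holes at crop (222,137), (369,136), (231,487) and (358,486). The plate is level, with its top at z 0.112. I'll hand in.

```bash
python3 -c "
from station import manip
print(manip.sign_off())"
```

```text
the job is handed in; nothing more can be done
None
```

The job is handed in at 38.5 s: all three lenses are seated in their own pockets (tops at z 0.088), and the upper tier rests level on the four post shoulders, handle up; on the way to the large lens the gripper briefly brushed the supply box at about 8 N, under the 40 N limit.

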